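# Load the sample cells from the drying rack into the reader

### The job

Pull every sample cell out of the drying rack by its top edge and push each one down through the spring flaps of a free port of the reader's loading dock, upright and fully home, so that the flaps shut behind it. When all the cells are in and every flap is shut, press the start button all the way down, and let go. Leave the other things on the bench where they are.

Things in the scene. Friction and masses are not known exactly. Their poses are not given: they have to be found in the camera images.
- cell_a: sample cell: flat aluminium-framed glass plate, 12 thick (own x) x 50 wide (own y) x 80 tall (own z), about 120 g, the same front and back; origin at the centre of its underside. Starts upright in one slot of the drying rack, standing 12 above the bench, with only its top 32 mm showing above the slot plates. May be absent (None)
- cell_b: sample cell: flat aluminium-framed glass plate, 12 thick (own x) x 50 wide (own y) x 80 tall (own z), about 120 g, the same front and back; origin at the centre of its underside. Starts upright in one slot of the drying rack, standing 12 above the bench, with only its top 32 mm showing above the slot plates. May be absent (None)
- cell_c: sample cell: flat aluminium-framed glass plate, 12 thick (own x) x 50 wide (own y) x 80 tall (own z), about 120 g, the same front and back; origin at the centre of its underside. Starts upright in one slot of the drying rack, standing 12 above the bench, with only its top 32 mm showing above the slot plates. May be absent (None)
- cell_d: sample cell: flat aluminium-framed glass plate, 12 thick (own x) x 50 wide (own y) x 80 tall (own z), about 120 g, the same front and back; origin at the centre of its underside. Starts upright in one slot of the drying rack, standing 12 above the bench, with only its top 32 mm showing above the slot plates. May be absent (None)
- cell_e: sample cell: flat aluminium-framed glass plate, 12 thick (own x) x 50 wide (own y) x 80 tall (own z), about 120 g, the same front and back; origin at the centre of its underside. Starts upright in one slot of the drying rack, standing 12 above the bench, with only its top 32 mm showing above the slot plates. May be absent (None)
- rack: loose drying rack, 1.6 kg, on the other side of the centre line than the dock; base 224 (own x) x 80 x 12 high, origin under its centre; five slots at own x = -84, -42, 0, 42, 84, y = 0, each between a fixed plate and a sprung one (plates up to 60 above the bench) that pinch the cell across its thickness with about 4 N: pull straight up with a firm grip. Cells stand within 4 of own y = 0
- dock: fixed loading dock: white block 230 (own x) x 170 (own y) x 125 high, origin under its centre; in its top four ports 0 to 3, centred at own x = -81, -27, 27, 81, y = -35, each 40 (own x) x 64 (own y), shut by two sprung flaps, for one cell with its thickness along own x. The well below narrows to 18 (own x) at its floor, 12 above the bench: a cell fully home has its top 33 below the dock's top
- flap0a (a joint): port 0, flap hinged along the opening's -x edge, 19 long, 2 below the dock's top; 0 shut, up to 1.5 rad pushed down by a cell; springs shut, about 0.6 N at its tip shut, 1 N open, so a released cell may hang between the flaps until pushed down from above; shuts once the cell's top is 23 mm or more below the dock's top
- flap0b (a joint): port 0, flap hinged along the opening's +x edge, 19 long, 2 below the dock's top; 0 shut, up to 1.5 rad pushed down by a cell; springs shut, about 0.6 N at its tip shut, 1 N open, so a released cell may hang between the flaps until pushed down from above; shuts once the cell's top is 23 mm or more below the dock's top
- flap1a (a joint): port 1, flap hinged along the opening's -x edge, 19 long, 2 below the dock's top; 0 shut, up to 1.5 rad pushed down by a cell; springs shut, about 0.6 N at its tip shut, 1 N open, so a released cell may hang between the flaps until pushed down from above; shuts once the cell's top is 23 mm or more below the dock's top
- flap1b (a joint): port 1, flap hinged along the opening's +x edge, 19 long, 2 below the dock's top; 0 shut, up to 1.5 rad pushed down by a cell; springs shut, about 0.6 N at its tip shut, 1 N open, so a released cell may hang between the flaps until pushed down from above; shuts once the cell's top is 23 mm or more below the dock's top
- flap2a (a joint): port 2, flap hinged along the opening's -x edge, 19 long, 2 below the dock's top; 0 shut, up to 1.5 rad pushed down by a cell; springs shut, about 0.6 N at its tip shut, 1 N open, so a released cell may hang between the flaps until pushed down from above; shuts once the cell's top is 23 mm or more below the dock's top
- flap2b (a joint): port 2, flap hinged along the opening's +x edge, 19 long, 2 below the dock's top; 0 shut, up to 1.5 rad pushed down by a cell; springs shut, about 0.6 N at its tip shut, 1 N open, so a released cell may hang between the flaps until pushed down from above; shuts once the cell's top is 23 mm or more below the dock's top
- flap3a (a joint): port 3, flap hinged along the opening's -x edge, 19 long, 2 below the dock's top; 0 shut, up to 1.5 rad pushed down by a cell; springs shut, about 0.6 N at its tip shut, 1 N open, so a released cell may hang between the flaps until pushed down from above; shuts once the cell's top is 23 mm or more below the dock's top
- flap3b (a joint): port 3, flap hinged along the opening's +x edge, 19 long, 2 below the dock's top; 0 shut, up to 1.5 rad pushed down by a cell; springs shut, about 0.6 N at its tip shut, 1 N open, so a released cell may hang between the flaps until pushed down from above; shuts once the cell's top is 23 mm or more below the dock's top
- start (a joint): start button travel in m: 0 up, 0.006 fully pressed (4 N); springs back
- start_top (a point): centre of the button's top face, diameter 26, standing on the dock's top at own x = 50, y = 42 of the dock; pressed downwards
- beaker: bystander, leave alone: glass beaker, 54 wide, 70 tall; origin at its underside
- vial: bystander, leave alone: small amber vial, 32 wide, 60 tall; origin at its underside
- reagent: bystander, leave alone: glass bottle with blue cap, 70 wide, 150 tall; origin at its underside
- wash: bystander, leave alone: white plastic bottle, 64 wide, 140 tall; origin at its underside
- tray: bystander, leave alone: empty green bin 120 x 160 x 35 high; origin at its underside
- tipbox: bystander, leave alone: grey box 120 x 85 x 60 high; origin at its underside
- spatula: bystander, leave alone: thin steel lab spatula 175 long lying flat; origin at its underside

How it is judged:
By the outcome, as a careful person would: the job done as asked, in the order asked, and still so for the second after the job is handed in, with the robot touching nothing.
Of cell_a, cell_b, cell_c, cell_d, cell_e only 3 to 4 are there at a start; the rules pass over those that are not, and their reading is None.
At some moment in a run one of rack may be knocked a few centimetres aside while the robot is not near it.
It also fails if it takes over 210 s, if anything falls off the work surface, if the arm or the gripper's body presses on something with over 40 N, if the wrist force passes 120 N, or if a joint passes its speed limit or range.

### The arm

A 6-joint arm with a two-finger parallel gripper is mounted at the origin on the work surface. World frame = base frame: x ahead of the robot, y to its left, z up, the work surface at z = 0. Lengths are in m, angles in rad, forces in N, time in s.
With the tool pointing down it reaches from about 0.4 to 0.825 m from the base axis. Payload 7 kg.
Tool frame: the origin (TCP) lies midway between the tips of the shut fingers; the grasp point (between the pads) lies 19 mm behind it; y points along the fingers, z is the direction in which the jaws open and shut, and the axes are right-handed (so a half turn about y gives the same grasp; the last joint's range is limited). The gripper opens to 88 mm and grips with 3 to 60 N. Pads are 19 mm wide; open, the fingers measure 130 mm over their backs; the gripper's body (78 mm by 193 mm) begins 47 mm behind the grasp point.
Start: joints at [-0.947, 0.359, 0.012, 0, -1.224, -0.288], TCP at [0.222, -0.637, 0.187] pointing down, gripper open.
Joint ranges: [-3.07, 3.07], [-1.43, 2.12], [-1.02, 1.25], [-3.03, 1.67], [-3.05, -0], [-3.03, 3.03]. Speed limits (rad/s): [2.39, 2.39, 3.01, 3.14, 3.14, 3.14].

### API

Orientations are given as [roll, pitch, yaw] about the fixed x, y, z axes, in that order (R = Rz(yaw) Ry(pitch) Rx(roll)).
In Python, from station import arm gives the robot as it stands.
- The arm moves only by the tool move_arm, never from a script. Its argument "deltas" is a list of rows, each an object with "dp": the shift along the tool's x, y, z in mm, a list of three; "rotation": the turn, a rotation vector about the tool's x, y, z in degrees, a list of three. A call has 1 to 5 rows; each row shifts and turns the pose as measured when the row begins, along the tool's axes as they then stand; what a row does not reach is not made up. A row lasts 1/12 s, in which the tool goes at most 41.7 mm and 7.16 degrees, less where a joint would pass 70% of its speed; a pose out of reach is approached as far as the arm can. A call is refused whole if a number of a shift passes 41.7 or a number of a turn 7.16, either way. A call with a gripper value outside its range is refused whole. "jaw" is the closure in counts, from 0 (fully open) to 255 (shut), set as the call begins (left out, the last holds). The fingers move at their own pace and stop on an object; "squeeze" is the grip in N (left out, the last holds). Time passes only in rows, so rows that do not move let the fingers close. It gives the time, the measured TCP pose, the force and the opening at its end, in the units of the state.
- arm.get_state(): the state, without advancing time (a new reading comes with each control period).
- arm.grab_frame(name): name is "scene" or "top"; returns a dict with "pixels" (384x512x3 uint8, red, green, blue), "z_map" (384x512 float32, m along the optical axis (not along the pixel's ray), 0 where there is no reading), "fx", "fy", "cx", "cy" (pixels), "k1" (the pictures are not rectified: a ray, as slopes to the right and down, at radius r is drawn at 1 + k1 r^2 times it, then the intrinsics apply), "cam_to_world" (4x4, takes a point from camera to world coordinates). Camera axes: x right, y down, z forward; pixel columns grow to the right and rows downward; lengths in m; the calibration is good to about 2 mm. A picture is of the moment at which its call begins.
- arm.job_done(): hands the job in, once; it reports no verdict.
The state is a dict: "t": time; "q": joint angles; "qd": joint speeds; "joint_efforts": joint torques, N m; "eef_pos": TCP position; "ee_rot": TCP orientation; "force": force on the tool from outside, world axes, zero at the start; "moment": the same for the moment, N m; "width": finger opening in m.
Only numpy, scipy, OpenCV 4.12 (cv2) and the standard library are available. Lean on these libraries where they do the work, as an engineer would, in place of code of your own. Each camera call takes 0.05 s, during which the arm holds its last target.

## Working session

There is one attempt and no reset: what is moved stays moved. The work goes in short steps, Python scripts to look and compute and a tool call to move; the robot and the scene stay as the last step left them, time stands still between calls to the robot, and variables do not carry over. Pictures are saved under pics/ and viewed, and the job is handed in when it is done.

Besides the shell and the picture viewer there is one more tool, called as a command line: name --argument value ..., lists and objects as JSON in quotes. move_arm: Moves the arm, as the interface text tells. Its arguments: {"type":"object","properties":{"deltas":{"type":"array","items":{"type":"object","properties":{"dp":{"type":"array","items":{"type":"number"}},"rotation":{"type":"array","items":{"type":"number"}}}}},"jaw":{"type":"number"},"squeeze":{"type":"number"}},"required":["deltas"]}

```bash
ls; mkdir -p pics
cat > h.py <<'E'
import numpy as np,cv2
from station import arm
def save(n,f):
    cv2.imwrite(f'pics/{n}.png',f['pixels'][:,:,::-1])
def grab(c):
    return arm.grab_frame(c)
def undist(f,uv):
    uv=np.atleast_2d(np.asarray(uv,float))
    K=np.array([[f['fx'],0,f['cx']],[0,f['fy'],f['cy']],[0,0,1]])
    return cv2.undistortPoints(uv.reshape(-1,1,2),K,np.array([f['k1'],0,0,0.])).reshape(-1,2)
def onplane(f,uv,z):
    s=undist(f,uv);T=np.array(f['cam_to_world']);d=np.c_[s,np.ones(len(s))]@T[:3,:3].T;o=T[:3,3]
    return o+d*((z-o[2])/d[:,2])[:,None]
def cloud(f):
    h,w=f['z_map'].shape
    u,v=np.meshgrid(np.arange(w),np.arange(h))
    s=undist(f,np.c_[u.ravel(),v.ravel()]);z=f['z_map'].ravel()
    T=np.array(f['cam_to_world']);p=np.c_[s*z[:,None],z]@T[:3,:3].T+T[:3,3]
    p[z==0]=np.nan
    return p.reshape(h,w,3)
E
python3 - <<'E'
from h import *
import pickle
for c in('scene','top'):
    f=grab(c);save(c+'0',f);pickle.dump(f,open(c+'0.pkl','wb'));print(c,f['fx'],f['k1'],np.round(f['cam_to_world'],3))
s=arm.get_state();print(s)
E
```

```text
pics
scene 444.28196566805923 -0.07965877380670013 [[ 0.007  0.605 -0.796  1.742]
 [ 1.     0.013  0.019 -0.014]
 [ 0.021 -0.796 -0.605  0.995]
 [ 0.     0.     0.     1.   ]]
top 403.07588857322196 -0.11971883553649255 [[ 0.026 -0.996  0.081  0.481]
 [-1.    -0.027 -0.011  0.014]
 [ 0.013 -0.08  -0.997  1.577]
 [ 0.     0.     0.     1.   ]]
{'t': 0.1, 'q': array([-9.46891347e-01,  3.59330899e-01,  1.11900902e-02, -3.19064517e-04,
       -1.22412186e+00, -2.88126160e-01]), 'qd': array([ 0.00061279, -0.00088192,  0.00281922, -0.00067647, -0.0010995 ,
       -0.00126792]), 'joint_efforts': array([-2.25878888e-03, -5.84162378e+01,  2.93750328e+01,  7.01553136e+00,
        1.01566533e-02, -4.22808864e-05]), 'eef_pos': array([ 0.2222478 , -0.63684715,  0.18632166]), 'ee_rot': array([-1.56930519e+00,  1.29115584e-04,  3.35670286e-01]), 'force': array([-0.31835627, -0.10880916, -0.56866477]), 'moment': array([-0.02216762, -0.00327801, -0.02066035]), 'width': 0.08743034646248328}
```

View pics/scene0.png

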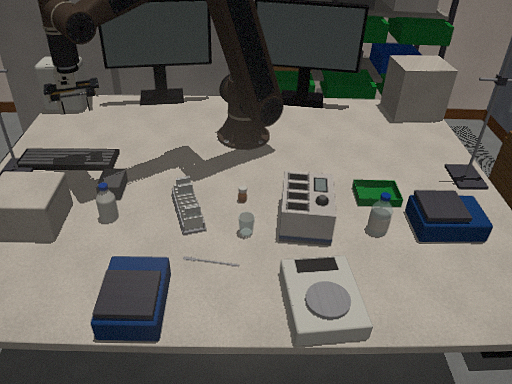

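View pics/top0.png

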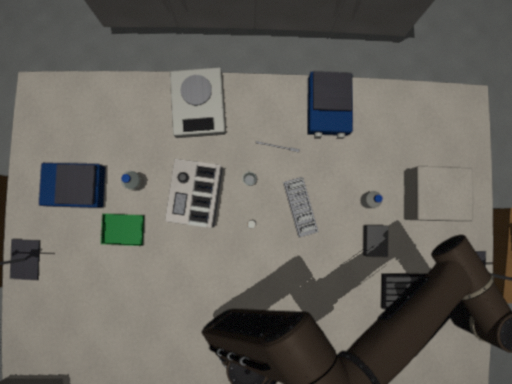

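Run:
```python
import pickle,cv2,numpy as np
t=pickle.load(open('top0.pkl','rb'))['pixels'][:,:,::-1];s=pickle.load(open('scene0.pkl','rb'))['pixels'][:,:,::-1]
a=cv2.resize(t[150:245,155:325],None,fx=4.6,fy=4.6,interpolation=cv2.INTER_CUBIC)
cv2.imwrite('pics/topc.png',cv2.convertScaleAbs(a,alpha=1.3))
b=cv2.resize(s[160:250,165:345],None,fx=4.4,fy=4.4,interpolation=cv2.INTER_CUBIC)
cv2.imwrite('pics/scenec.png',cv2.convertScaleAbs(b,alpha=1.3))
```

```text
(no output)
```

View pics/topc.png

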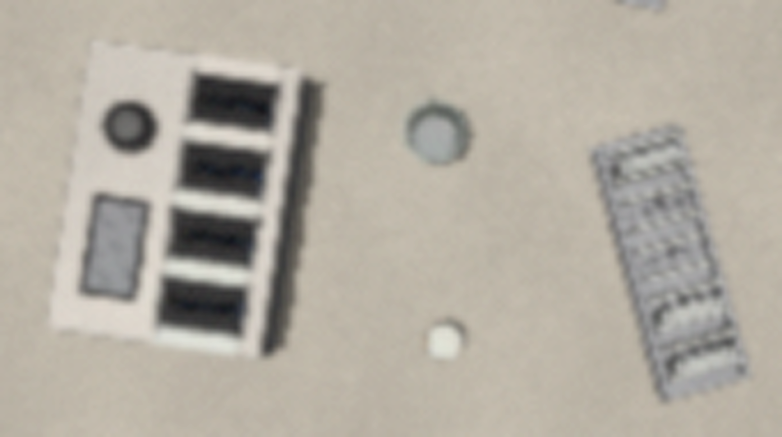

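View pics/scenec.png

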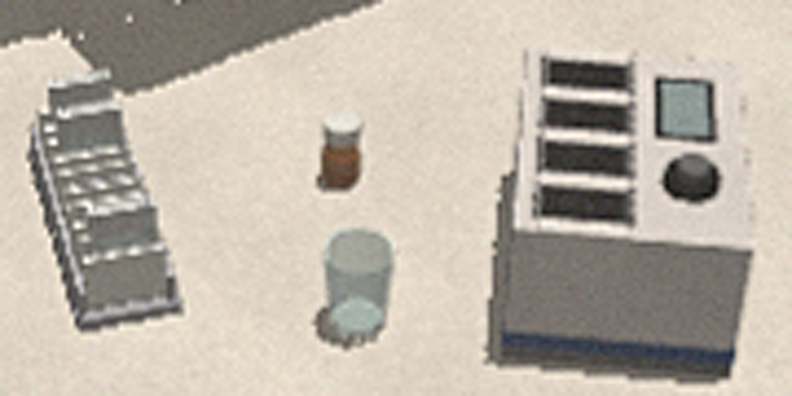

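```bash
cat > m.py <<'E'
from h import *
def rect(P):
    r=cv2.minAreaRect((P*1000).astype(np.float32)); return r
def dock(f):
    C=cloud(f);m=(abs(C[...,2]-0.125)<.012)&(C[...,0]>.25)&(C[...,0]<.8)&(C[...,1]>.0)&(C[...,1]<.45)
    return C,m
E
python3 - <<'E'
from m import *
import pickle
for n in('top0','scene0'):
    f=pickle.load(open(n+'.pkl','rb'));C=cloud(f)
    m=np.isfinite(C[...,2])&(C[...,2]>.02)&(C[...,2]<.2)&(C[...,0]>.3)&(C[...,0]<.8)&(abs(C[...,1])<.6)
    k,l,st,ce=cv2.connectedComponentsWithStats(m.astype(np.uint8))
    print(n)
    for i in range(1,k):
        if st[i,4]>25:
            P=C[l==i];zt=np.percentile(P[:,2],97);T=P[P[:,2]>zt-.02]
            print(st[i],ce[i].round(),'ztop%.3f'%zt,rect(T[:,:2]))
f=pickle.load(open('top0.pkl','rb'));C=cloud(f)
# rack points
m=(C[...,0]>.3)&(C[...,0]<.65)&(C[...,1]<-.05)&(C[...,1]>-.28)&(C[...,2]>.005)
P=C[m];print(rect(P[:,:2]))
np.set_printoptions(linewidth=250)
print((C[175:240,284:320:3,2]*1000).round())
E
```

```text
top0
[ 165  159   57   69 3087] [193. 193.] ztop0.135 ((577.0608520507812, 213.08802795410156), (168.77645874023438, 230.89427185058594), 83.56512451171875)
[ 89 163  16  45 558] [ 97. 185.] ztop0.105 ((598.1317749023438, 595.1469116210938), (151.1318359375, 12.324844360351562), 1.3233355283737183)
[121 171  23  20 356] [132. 180.] ztop0.154 ((621.9093017578125, 453.7962646484375), (30.557235717773438, 30.287166595458984), 63.85005569458008)
[242 172  14  14  77] [249. 177.] ztop0.075 ((639.8604736328125, 11.036290168762207), (50.326656341552734, 48.948890686035156), 1.1711853742599487)
[284 178  34  59 661] [301. 207.] ztop0.097 ((539.5687255859375, -188.7244415283203), (179.61422729492188, 49.79388427734375), 16.795907974243164)
[360 191  23  18 314] [371. 200.] ztop0.144 ((573.540771484375, -460.9414367675781), (28.72575569152832, 25.436378479003906), 56.49125671386719)
[100 213  43  33 153] [115. 233.] ztop0.041 ((434.9765319824219, 496.5549011230469), (166.47830200195312, 122.03157806396484), 89.22526550292969)
[137 215   7  13  27] [141. 220.] ztop0.041 ((470.716796875, 418.117
[... 4899 characters left out ...]
  41.]
 [ -6.   0.  -0.   5.  10.  22.  96.  95.  89.  89.  15.  35.]
 [  4.   1.  -6.   5.  11.  42.  89.  97.  96.  14.  20.  40.]
 [ -0.   4.   1.   2.   0.  39.  89.  60.  12.  14.  11.  34.]
 [  3.   1.  -3.   1.   2.  35.  64.  16.   6.  18.  16.  14.]
 [ -2.  -5.   5.   3.   9.  35.  14.  22.  11.   8.  15.   7.]
 [  2. -10.   4.  -0.   2.  41.   9.  16.  13.  -2.   7.   5.]
 [  4.  -1.   4.   5.   0.  41.   8.  14.   3.   7.  10.   1.]
 [ -2.   5.  -8.   9.   2.  32.   9.  -3.  -1.  -3.   2.   0.]
 [  2.   2.   0.  -5.  -3.  12.   4.   3.  -2.   3.  -5.  -1.]
 [  3.   5.  -0.  -1.   2.   2.   2.  -1.  -8.  -5.  -4.  -5.]
 [ -2.  -2.   1.   1.   2.   4.  -6.  -0.   2.   3.  -2.   0.]]
```

```bash
cat >> m.py <<'E'
def cells(f,x0=.3,x1=.75,y0=-.4,y1=-.05):
    C=cloud(f);m=(C[...,2]>.08)&(C[...,2]<.105)&(C[...,0]>x0)&(C[...,0]<x1)&(C[...,1]>y0)&(C[...,1]<y1)
    k,l,st,ce=cv2.connectedComponentsWithStats(m.astype(np.uint8),connectivity=4);out=[]
    for i in range(1,k):
        if st[i,4]>15:
            P=C[l==i]; c=onplane(f,[ce[i]],.092)[0]
            (a,b,ang)=rect(P[:,:2]); bx=cv2.boxPoints((a,b,ang));e=[bx[1]-bx[0],bx[2]-bx[1]];e=max(e,key=np.linalg.norm)
            e=e*np.sign(e[1]); out.append((c[:2],np.median(P[:,2]),np.array(b).round(),np.degrees(np.arctan2(-e[0],e[1])),st[i,4]))
    return out
def ports(f,zp=.123):
    C=cloud(f);px=f['pixels'].astype(int)
    g=px.max(2); w=onplane(f,np.array([[u,v] for v in range(g.shape[0]) for u in range(g.shape[1])]),zp).reshape(*g.shape,3)
    m=(g<70)&(w[...,0]>.42)&(w[...,0]<.73)&(w[...,1]>.09)&(w[...,1]<.34)
    k,l,st,ce=cv2.connectedComponentsWithStats(m.astype(np.uint8));out=[]
    for i in range(1,k):
        if st[i,4]>40: out.append((w[l==i].mean(0)[:2],rect(w[l==i][:,:2]),st[i,4]))
    return out
E
python3 - <<'E'
from m import *
import pickle
for n in('top0','scene0'):
    f=pickle.load(open(n+'.pkl','rb'));print(n)
    for c in cells(f):print(c)
    for c in ports(f):print(c)
    # dock outline
    C=cloud(f);px=f['pixels'].astype(int)
    m=(C[...,2]>.113)&(C[...,2]<.14)&(C[...,0]>.4)&(C[...,0]<.75)&(C[...,1]>.05)&(C[...,1]<.38)
    uv=np.argwhere(m)[:,::-1]; print(np.median(C[m][:,2]),rect(onplane(f,uv,.125)[:,:2]))
E
```

```text
top0
(array([ 0.61991237, -0.1644692 ]), np.float64(0.09174567979111892), array([12., 50.]), np.float32(16.679092), np.int32(47))
(array([ 0.4995999 , -0.20075955]), np.float64(0.09252192706868978), array([12., 50.]), np.float32(17.022919), np.int32(46))
(array([ 0.45926419, -0.21319342]), np.float64(0.09380171448157382), array([12., 49.]), np.float32(16.93021), np.int32(48))
(array([0.65405768, 0.16881886]), ((654.0112915039062, 168.97735595703125), (62.359493255615234, 33.054229736328125), 83.35845947265625), np.int32(157))
(array([0.56884395, 0.11991833]), ((566.113037109375, 119.88164520263672), (12.191576957702637, 208.7452850341797), 83.4057388305664), np.int32(177))
(array([0.63259953, 0.24889364]), ((633.1796875, 249.1434783935547), (29.22635841369629, 36.553466796875), 1.5384539365768433), np.int32(57))
(array([0.60059245, 0.17487806]), ((600.5878295898438, 175.30487060546875), (62.17238235473633, 32.816776275634766), 82.8351058959961), np.int32(155))
(array([0.5469698 , 0.18131089]), ((546.8172607421875, 181.05270385742188), (61.46314239501953, 32.217552185058594), 83.97179
[... 857 characters left out ...]
72962]), ((545.2833251953125, 182.78550720214844), (60.488136291503906, 32.01744842529297), 83.8251724243164), np.int32(105))
(array([0.59964571, 0.17671041]), ((599.2922973632812, 177.44046020507812), (58.847721099853516, 32.278602600097656), 83.92967224121094), np.int32(113))
(array([0.62757729, 0.25036046]), ((625.818359375, 250.73928833007812), (37.57908630371094, 42.894840240478516), 70.2226333618164), np.int32(77))
(array([0.65299117, 0.17040914]), ((653.1759033203125, 171.99685668945312), (63.549781799316406, 32.895633697509766), 83.37556457519531), np.int32(129))
0.12354865013179739 ((588.7779541015625, 211.81765747070312), (167.03378295898438, 246.81491088867188), 83.51915740966797)
```

```bash
cat > go.py <<'E'
import sys
from h import *
from scipy.spatial.transform import Rotation as R
# usage: go.py x y z(mm) yaw(deg)
x,y,z,yaw=map(float,sys.argv[1:5])
s=arm.get_state();p=s['eef_pos'];Rc=R.from_euler('xyz',s['ee_rot'])
Rt=R.from_euler('xyz',[-90,0,yaw],degrees=True)
rv=(Rc.inv()*Rt).as_rotvec(degrees=True)
d=np.array([x,y,z])-p*1000
n=max(int(np.ceil(np.linalg.norm(d)/41)),int(np.ceil(np.linalg.norm(rv)/7)),1)
a=Rc.inv().apply(d)
print('pos',(p*1000).round(1),'yaw',np.degrees(s['ee_rot']).round(2),'w%.1f'%(s['width']*1000),'t%.1f'%s['t'],'F',s['force'].round(1))
print('total toolframe dp',a.round(1),'rv',rv.round(2),'min rows',n)
# per row with simultaneous rotation: world step constant
print('rows')
for i in range(n):
    Ri=Rc*R.from_rotvec(rv*i/n,degrees=True)
    print(' ',Ri.inv().apply(d/n).round(1),(rv/n).round(2))
E
python3 go.py 620 -164.5 200 17
```

```text
pos [ 222.2 -636.8  186.3] yaw [-8.991e+01  1.000e-02  1.923e+01] w87.4 t0.1 F [-0.3 -0.1 -0.6]
total toolframe dp [531.1 -13.3 315. ] rv [-0.09  2.23 -0.01] min rows 16
rows
  [33.2 -0.8 19.7] [-0.01  0.14 -0.  ]
  [33.1 -0.8 19.8] [-0.01  0.14 -0.  ]
  [33.1 -0.8 19.8] [-0.01  0.14 -0.  ]
  [33.1 -0.8 19.9] [-0.01  0.14 -0.  ]
  [33.  -0.8 20. ] [-0.01  0.14 -0.  ]
  [33.  -0.8 20.1] [-0.01  0.14 -0.  ]
  [32.9 -0.8 20.2] [-0.01  0.14 -0.  ]
  [32.9 -0.8 20.2] [-0.01  0.14 -0.  ]
  [32.8 -0.8 20.3] [-0.01  0.14 -0.  ]
  [32.8 -0.8 20.4] [-0.01  0.14 -0.  ]
  [32.7 -0.8 20.5] [-0.01  0.14 -0.  ]
  [32.7 -0.8 20.6] [-0.01  0.14 -0.  ]
  [32.6 -0.8 20.6] [-0.01  0.14 -0.  ]
  [32.6 -0.9 20.7] [-0.01  0.14 -0.  ]
  [32.5 -0.9 20.8] [-0.01  0.14 -0.  ]
  [32.5 -0.9 20.9] [-0.01  0.14 -0.  ]
```

move_arm --deltas '[{"dp": [33,-2,20],"rotation": [0,0,0]},{"dp": [33,-2,20],"rotation": [0,0,0]},{"dp": [33,-2,20],"rotation": [0,0,0]},{"dp": [33,-2,20],"rotation": [0,0,0]},{"dp": [33,-2,20],"rotation": [0,0,0]}]' --jaw 40

```text
t: 0.52
eef_pos: [0.3427, -0.4869, 0.1914]
ee_rot: [-1.562, 0.004, 0.324]
force: [1.3, -0.9, 0.0]
width: 0.0738
```

move_arm --deltas '[{"dp": [33,-1,20],"rotation": [0,0,0]},{"dp": [33,-1,20],"rotation": [0,0,0]},{"dp": [33,-1,20],"rotation": [0,0,0]},{"dp": [33,0,20],"rotation": [0,0,0]},{"dp": [33,0,20],"rotation": [0,0,0]}]'

```text
t: 0.93
eef_pos: [0.4709, -0.3307, 0.1941]
ee_rot: [-1.561, 0.005, 0.323]
force: [0.2, -1.3, -0.3]
width: 0.0739
```

move_arm --deltas '[{"dp": [33,0,20],"rotation": [0,0.7,0]},{"dp": [33,0,20],"rotation": [0,0.7,0]},{"dp": [33,0,20],"rotation": [0,0.7,0]},{"dp": [33,0,20],"rotation": [0,0,0]},{"dp": [20,0,12],"rotation": [0,0,0]}]'

```text
t: 1.35
eef_pos: [0.5934, -0.187, 0.1935]
ee_rot: [-1.56, 0.006, 0.287]
force: [0.7, -0.3, 0.5]
width: 0.0739
```

```bash
python3 go.py 620 -164.5 200 17
```

```text
pos [ 593.4 -187.   193.5] yaw [-89.36   0.34  16.42] w73.9 t1.4 F [ 0.7 -0.3  0.5]
total toolframe dp [31.8 -6.6 14.1] rv [-0.65 -0.58 -0.33] min rows 1
rows
  [31.8 -6.6 14.1] [-0.65 -0.58 -0.33]
```

move_arm --deltas '[{"dp": [32,-7,14],"rotation": [-0.6,-0.6,-0.3]},{"dp": [0,0,0],"rotation": [0,0,0]}]'

```text
t: 1.52
eef_pos: [0.6234, -0.1595, 0.199]
ee_rot: [-1.57, 0.002, 0.301]
force: [-0.7, -0.5, 0.8]
width: 0.0738
```

```bash
python3 - <<'E'
from m import *
for n in('scene','top'):
    f=grab(n);save(n+'1',f)
    for c in cells(f):print(c)
E
python3 go.py 620 -164.5 120 17
```

```text
(array([ 0.47086461, -0.2128491 ]), np.float64(0.08918765129951112), array([19., 50.]), np.float32(14.440981), np.int32(62))
(array([ 0.51148128, -0.20094074]), np.float64(0.08899981642681731), array([18., 50.]), np.float32(19.386175), np.int32(67))
(array([ 0.63069623, -0.16358979]), np.float64(0.08838251982701018), array([19., 50.]), np.float32(19.31345), np.int32(75))
(array([ 0.49975184, -0.20107617]), np.float64(0.09264063621219631), array([12., 49.]), np.float32(16.999146), np.int32(45))
(array([ 0.45926419, -0.21319342]), np.float64(0.09163725930175959), array([12., 51.]), np.float32(16.644), np.int32(48))
pos [ 619.8 -161.7  197.9] yaw [-89.82   0.28  17.13] w73.7 t1.6 F [-0.3  0.1  0.2]
total toolframe dp [-0.2 77.9 -3. ] rv [-0.18  0.13 -0.28] min rows 2
rows
  [-0.1 39.  -1.5] [-0.09  0.07 -0.14]
  [-0.2 39.  -1.5] [-0.09  0.07 -0.14]
```

View pics/scene1.png

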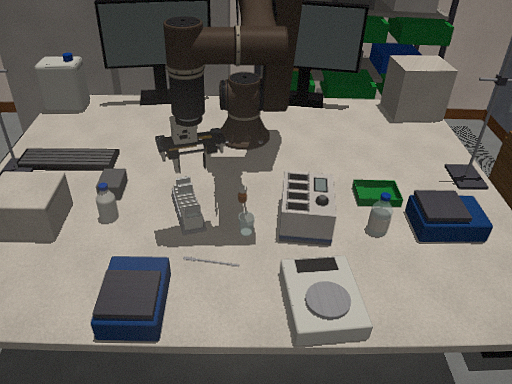

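move_arm --deltas '[{"dp": [0,39,-1.5],"rotation": [0,0,0]},{"dp": [0,38,-1.5],"rotation": [0,0,0]},{"dp": [0,0,0],"rotation": [0,0,0]}]'

```text
t: 1.87
eef_pos: [0.6204, -0.1657, 0.1211]
ee_rot: [-1.569, 0.001, 0.298]
force: [-1.1, -0.5, -1.7]
width: 0.0739
```

```bash
python3 go.py 620 -164.5 70 17
```

```text
pos [ 620.4 -165.7  121.1] yaw [-8.990e+01  4.000e-02  1.709e+01] w73.9 t1.9 F [-1.1 -0.5 -1.7]
total toolframe dp [ 0.  51.1  1.2] rv [-0.1   0.09 -0.04] min rows 2
rows
  [ 0.  25.5  0.6] [-0.05  0.05 -0.02]
  [ 0.  25.5  0.6] [-0.05  0.05 -0.02]
```

move_arm --deltas '[{"dp": [0,15,0.5],"rotation": [0,0,0]},{"dp": [0,15,0.5],"rotation": [0,0,0]},{"dp": [0,14,0],"rotation": [0,0,0]},{"dp": [0,7,0],"rotation": [0,0,0]},{"dp": [0,0,0],"rotation": [0,0,0]}]'

```text
t: 2.28
eef_pos: [0.6175, -0.1697, 0.0733]
ee_rot: [-1.57, 0.003, 0.294]
force: [-0.7, 0.5, -1.1]
width: 0.0741
```

```bash
python3 go.py 620 -164.5 70 17
```

```text
pos [ 617.5 -169.7   73.3] yaw [-89.97   0.15  16.83] w74.1 t2.3 F [-0.7  0.5 -1.1]
total toolframe dp [3.9 3.2 4.3] rv [-0.03 -0.17 -0.15] min rows 1
rows
  [3.9 3.2 4.3] [-0.03 -0.17 -0.15]
```

move_arm --deltas '[{"dp": [4,2,4],"rotation": [0,0,0]}]'

```text
t: 2.37
eef_pos: [0.6202, -0.1659, 0.0727]
ee_rot: [-1.571, 0.002, 0.293]
force: [0.8, 0.3, 0.8]
width: 0.0737
```

```bash
python3 go.py 620 -164.5 70 17;python3 -c "
from h import *
for i in range(6):
    grab('top');print((arm.get_state()['eef_pos']*1000).round(1))"
```

```text
pos [ 620.2 -165.9   72.7] yaw [-90.01   0.11  16.76] w73.7 t2.4 F [0.8 0.3 0.8]
total toolframe dp [0.2 2.7 1.4] rv [ 0.01 -0.24 -0.11] min rows 1
rows
  [0.2 2.7 1.4] [ 0.01 -0.24 -0.11]
[ 620.9 -164.7   72.3]
[ 621.  -164.6   72.4]
[ 620.9 -164.7   72.4]
[ 620.8 -164.7   72.3]
[ 620.7 -164.6   72.2]
[ 620.6 -164.6   72. ]
```

move_arm --deltas '[{"dp": [0,1,0],"rotation": [0,0,0]},{"dp": [0,0,0],"rotation": [0,0,0]},{"dp": [0,0,0],"rotation": [0,0,0]},{"dp": [0,0,0],"rotation": [0,0,0]},{"dp": [0,0,0],"rotation": [0,0,0]}]' --jaw 255 --squeeze 40

```text
t: 3.08
eef_pos: [0.621, -0.1645, 0.072]
ee_rot: [-1.571, 0.0, 0.295]
force: [0.1, -0.3, 0.0]
width: 0.046
```

move_arm --deltas '[{"dp": [0,0,0],"rotation": [0,0,0]},{"dp": [0,0,0],"rotation": [0,0,0]},{"dp": [0,0,0],"rotation": [0,0,0]}]'

```text
t: 3.33
eef_pos: [0.621, -0.1645, 0.072]
ee_rot: [-1.571, 0.0, 0.294]
force: [-0.1, -0.0, -0.1]
width: 0.0261
```

Run:
```python
from m import *
s=arm.get_state();print(s['width'],s['force'])
f=grab('scene');save('scene2',f)
cv2.imwrite('pics/scene2c.png',cv2.resize(f['pixels'][130:250,130:270,::-1],None,fx=5,fy=5,interpolation=cv2.INTER_CUBIC))
for c in cells(f):print(c)
```

```text
0.02612656017615413 [-0.07178452 -0.03057327 -0.07837541]
(array([ 0.6304833 , -0.16385624]), np.float64(0.08905938717586909), array([17., 50.]), np.float32(15.797671), np.int32(74))
```

View pics/scene2c.png

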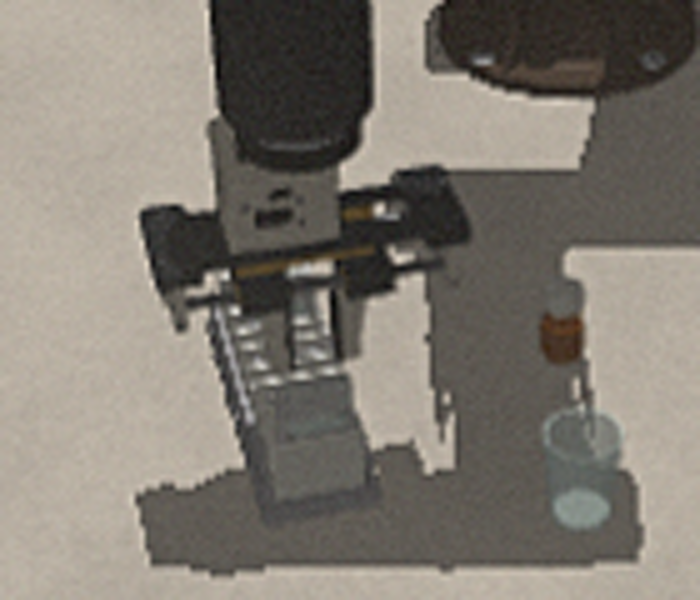

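Run:
```python
from m import *
f=grab('scene');T=np.array(f['cam_to_world']);Ti=np.linalg.inv(T)
K=np.array([[f['fx'],0,f['cx']],[0,f['fy'],f['cy']],[0,0,1]])
for p in [(.621,-.1645,.072),(.621,-.1645,.092),(.5,-.2,.092)]:
    q=Ti@np.array([*p,1]);print(p,cv2.projectPoints(q[:3].reshape(1,3),np.zeros(3),np.zeros(3),K,np.array([f['k1'],0,0,0]))[0].ravel(), q[2])
C=cloud(f);np.set_printoptions(linewidth=250)
for v in range(180,212,3):
    print(v,[tuple((C[v,u]*1000).round().astype(int)) if np.isfinite(C[v,u,0]) else None for u in range(176,204,4)])
s=arm.get_state();print(s['q'],s['width'])
```

```text
(0.621, -0.1645, 0.072) [192.64069688 210.72690832] 1.4479506531368629
(0.621, -0.1645, 0.092) [192.31010446 205.9490819 ] 1.4358461254122385
(0.5, -0.2, 0.092) [185.21827518 183.86050432] 1.5314753220753954
180 [(np.int64(660), np.int64(-203), np.int64(222)), (np.int64(659), np.int64(-191), np.int64(222)), (np.int64(651), np.int64(-180), np.int64(216)), (np.int64(653), np.int64(-168), np.int64(218)), (np.int64(645), np.int64(-157), np.int64(212)), (np.int64(643), np.int64(-145), np.int64(211)), (np.int64(641), np.int64(-133), np.int64(210))]
183 [(np.int64(663), np.int64(-203), np.int64(213)), (np.int64(654), np.int64(-193), np.int64(207)), (np.int64(651), np.int64(-181), np.int64(205)), (np.int64(647), np.int64(-169), np.int64(202)), (np.int64(368), np.int64(-194), np.int64(0)), (np.int64(618), np.int64(-148), np.int64(182)), (np.int64(643), np.int64(-133), np.int64(200))]
186 [(np.int64(465), np.int64(-239), np.int64(57)), (np.int64(653), np.int64(-193), np.int64(195)), (np.int64(659), np.int64(-180), np.int64(200)), (np.int64(658), np.int64(-168), np.int64(199)), (np.int64(648), 
[... 2240 characters left out ...]
p.int64(62)), (np.int64(585), np.int64(-197), np.int64(58)), (np.int64(624), np.int64(-178), np.int64(90)), (np.int64(623), np.int64(-166), np.int64(89)), (np.int64(627), np.int64(-152), np.int64(93)), (np.int64(624), np.int64(-139), np.int64(90))]
210 [(np.int64(540), np.int64(-234), np.int64(7)), (np.int64(586), np.int64(-212), np.int64(46)), (np.int64(598), np.int64(-196), np.int64(56)), (np.int64(633), np.int64(-178), np.int64(84)), (np.int64(627), np.int64(-166), np.int64(80)), (np.int64(627), np.int64(-153), np.int64(80)), (np.int64(621), np.int64(-140), np.int64(75))]
[ 4.44803561e-02  3.96588740e-01 -2.10276542e-01  5.52287304e-04 -9.64322314e-01 -1.32115019e+00] 0.017962252163630663
```

move_arm --deltas '[{"dp": [0,0,0],"rotation": [0,0,0]},{"dp": [0,0,0],"rotation": [0,0,0]},{"dp": [0,0,0],"rotation": [0,0,0]},{"dp": [0,0,0],"rotation": [0,0,0]},{"dp": [0,0,0],"rotation": [0,0,0]}]'

```text
t: 3.85
eef_pos: [0.621, -0.1646, 0.0719]
ee_rot: [-1.571, 0.001, 0.294]
force: [0.0, -0.8, 0.5]
width: 0.0005
```

Run:
```python
from m import *
f=grab('scene');save('scene3',f)
cv2.imwrite('pics/scene3c.png',cv2.resize(f['pixels'][150:220,150:240,::-1],None,fx=8,fy=8,interpolation=cv2.INTER_NEAREST))
C=cloud(f)
m=(C[...,2]>.1)&(C[...,2]<.3)&(abs(C[...,0]-.62)<.06)&(abs(C[...,1]+.165)<.12)
uv=np.argwhere(m)
for v in range(150,212,3):
    u=uv[uv[:,0]==v][:,1]
    if len(u):print(v,u.min(),u.max(),(C[v,u].min(0)*1000).round(),(C[v,u].max(0)*1000).round())
print(arm.get_state()['width'])
```

```text
156 172 202 [ 613. -216.  277.] [ 628. -126.  287.]
159 172 201 [ 616. -217.  268.] [ 656. -127.  295.]
162 173 198 [ 626. -211.  264.] [ 660. -136.  287.]
165 173 219 [ 568. -212.  217.] [665. -78. 279.]
168 173 220 [ 582. -215.  214.] [674. -74. 275.]
171 161 221 [ 589. -256.  208.] [660. -70. 255.]
174 158 223 [ 577. -262.  188.] [661. -64. 245.]
177 159 223 [ 629. -256.  213.] [657. -63. 231.]
180 159 223 [ 607. -256.  187.] [662. -64. 223.]
183 160 221 [ 605. -250.  172.] [675. -70. 222.]
186 169 221 [ 621. -222.  171.] [677. -70. 212.]
189 170 204 [ 624. -222.  163.] [ 670. -121.  196.]
192 164 198 [ 625. -240.  152.] [ 676. -143.  189.]
195 166 198 [ 627. -234.  141.] [ 679. -143.  180.]
198 187 197 [ 622. -180.  125.] [ 637. -147.  137.]
201 188 197 [ 627. -175.  117.] [ 637. -147.  125.]
0.0005644727729838977
```

View pics/scene3c.png

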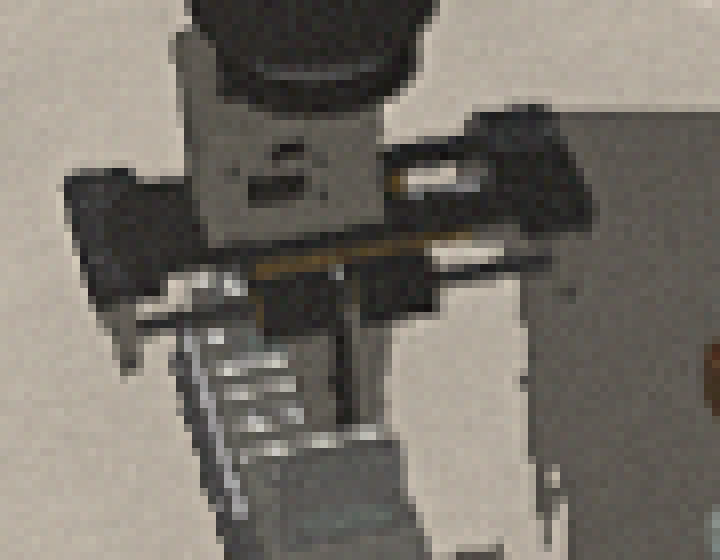

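Run:
```python
from m import *
f=grab('top');save('top3',f)
a=f['pixels'][140:260,230:390,::-1]
cv2.imwrite('pics/top3c.png',cv2.convertScaleAbs(cv2.resize(a,None,fx=5,fy=5,interpolation=cv2.INTER_NEAREST),alpha=1.5))
C=cloud(f)
m=(C[...,2]>.11)&(C[...,2]<.3)&(abs(C[...,0]-.62)<.12)&(abs(C[...,1]+.165)<.13)
P=C[m];print(rect(P[:,:2]))
np.set_printoptions(linewidth=250,suppress=True)
for v in range(165,200,3): print(v,(C[v,270:335:5,2]*1000).round())
print((C[180,270:335:15]*1000).round())
```

```text
((585.7735595703125, -169.6278839111328), (35.25114822387695, 192.3369903564453), 7.6426262855529785)
165 [533. 534. 538. 536. 535. 536. 552. 552. 558. 555. 553. 556. 556.]
168 [536. 538. 535. 535. 535. 538. 551. 558. 556. 558. 554. 556. 552.]
171 [536. 535. 535. 536. 536. 539. 552. 554. 553. 555. 555. 556. 556.]
174 [533. 536. 539. 532. 535. 533. 551. 556. 556. 557. 556. 555. 554.]
177 [534. 534. 532. 531. 533. 535. 546. 554. 556. 553. 554. 553. 552.]
180 [528. 528. 530. 528. 526. 529. 527. 551. 552. 555. 553. 553. 555.]
183 [525. 524. 522. 525. 519. 520. 522. 545. 553. 554. 553. 553.  -3.]
186 [512. 516. 512. 512. 509. 512. 507. 507. 541. 553. 550. 221.   7.]
189 [  1. 222.  nan  12.  58. 322. 385. 448. 481. 484.   3.   9.   3.]
192 [ -3. 217. 223. 222. 196. 205. 314. 345.   8.  -3.   6.  -5.   0.]
195 [  5. 218. 225. 187.  14.  53.  12.  15.   4.   4.  -2.   4.  -3.]
198 [ -0. 211. 221.  -3.  32.   9.  56.  20.   3.   1.   4.  -1.   1.]
[[ 589.  -44.  528.]
 [ 590.  -84.  528.]
 [ 592. -123.  527.]
 [ 590. -158.  555.]
 [ 591. -197.  555.]]
```

View pics/top3c.png

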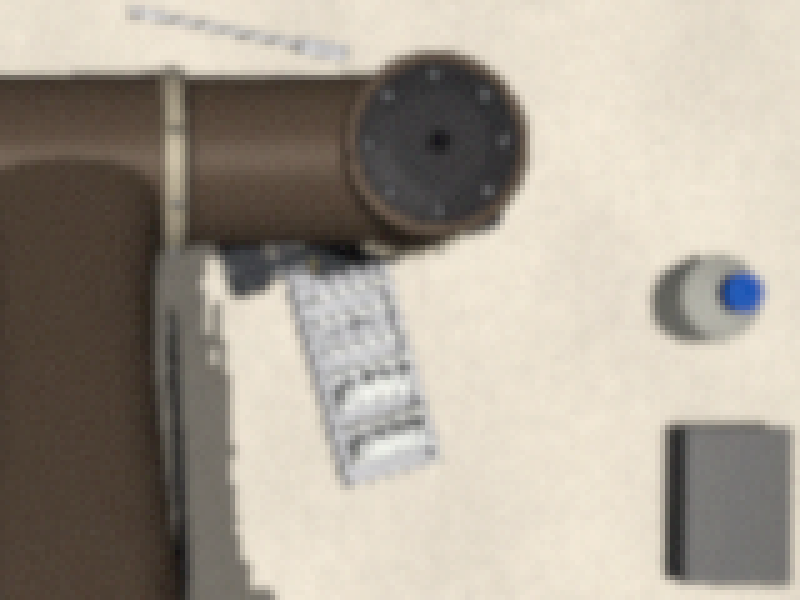

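move_arm --deltas '[{"dp": [0,3,0],"rotation": [0,0,0]},{"dp": [0,2,0],"rotation": [0,0,0]}]'

```text
t: 4.12
eef_pos: [0.6213, -0.1646, 0.0671]
ee_rot: [-1.571, -0.0, 0.295]
force: [-0.8, -0.1, 0.1]
width: 0.0009
```

move_arm --deltas '[{"dp": [0,3,0],"rotation": [0,0,0]},{"dp": [0,2,0],"rotation": [0,0,0]}]'

```text
t: 4.28
eef_pos: [0.6212, -0.1645, 0.0614]
ee_rot: [-1.571, -0.0, 0.294]
force: [0.4, 0.4, 0.7]
width: 0.0004
```

Run:
```python
from m import *
f=grab('scene')
cv2.imwrite('pics/scene4c.png',cv2.resize(f['pixels'][150:220,150:240,::-1],None,fx=8,fy=8,interpolation=cv2.INTER_NEAREST))
s=arm.get_state();print(s['eef_pos'],s['force'])
```

```text
[ 0.62104465 -0.16452878  0.06105172] [-0.47830361 -0.17032472 -1.00784767]
```

View pics/scene4c.png

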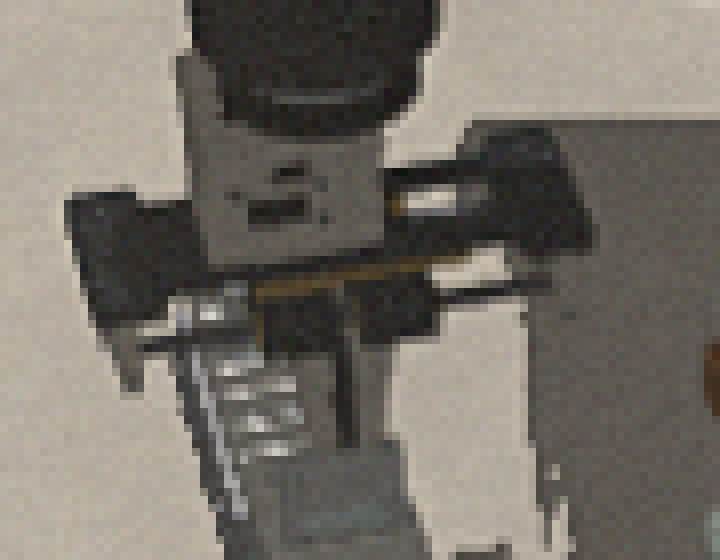

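move_arm --deltas '[{"dp": [0,2,0],"rotation": [0,0,0]},{"dp": [0,0,0],"rotation": [0,0,0]}]'

```text
t: 4.5
eef_pos: [0.6208, -0.1645, 0.0584]
ee_rot: [-1.571, 0.001, 0.294]
force: [0.2, -0.4, -0.3]
width: 0.0002
```

move_arm --deltas '[{"dp": [0,2,0],"rotation": [0,0,0]},{"dp": [0,0,0],"rotation": [0,0,0]}]'

```text
t: 4.67
eef_pos: [0.6208, -0.1645, 0.0561]
ee_rot: [-1.571, 0.001, 0.294]
force: [-0.5, -0.2, 0.1]
width: -0.0
```

move_arm --deltas '[{"dp": [0,2,0],"rotation": [0,0,0]},{"dp": [0,0,0],"rotation": [0,0,0]}]'

```text
t: 4.83
eef_pos: [0.6208, -0.1645, 0.0539]
ee_rot: [-1.571, 0.001, 0.294]
force: [-0.8, -0.7, -0.4]
width: 0.0006
```

```bash
cat > look.py <<'E'
import sys
from m import *
n=sys.argv[1];c=sys.argv[2];u0,v0,u1,v1=map(int,sys.argv[3:7])
f=grab(c);a=f['pixels'][v0:v1,u0:u1,::-1];k=min(800/(u1-u0),600/(v1-v0))
cv2.imwrite(f'pics/{n}.png',cv2.convertScaleAbs(cv2.resize(a,None,fx=k,fy=k,interpolation=cv2.INTER_CUBIC),alpha=1.4))
s=arm.get_state();print((s['eef_pos']*1000).round(1),s['force'].round(1),s['width'])
E
python3 look.py s5 scene 165 170 225 215
```

```text
[ 621.  -164.6   54.2] [-0.2  0.  -0.3] 0.0003440407628981162
```

View pics/s5.png

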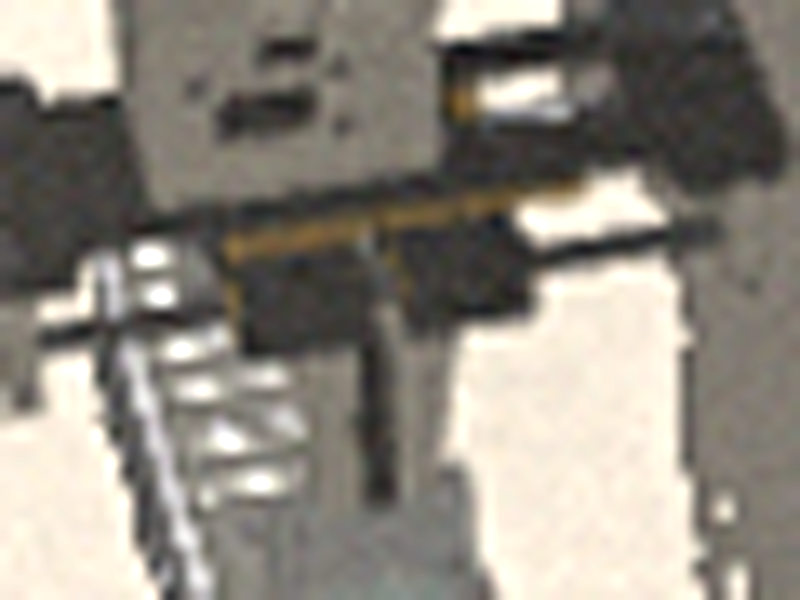

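Run:
```python
from m import *
import pickle
f=grab('scene');f0=pickle.load(open('scene0.pkl','rb'))
d=((f0['z_map']-f['z_map'])*1000).round()
np.set_printoptions(linewidth=250,suppress=True)
print('cols',range(178,208))
for v in range(192,222):print(v,d[v,178:208].astype(int))
```

```text
cols range(178, 208)
192 [  0  -4   1 180 193 194 208 201 206 200 207 205 201 195 206 225 283 287 288 295 292 285 282 286 285 284 282   3   3  -8]
193 [200 187 190 196 199 195 208 201 205 206 204 205 213 208 203 163 181 285 294 281 286 284 277 290 277 275 281   1   5  -1]
194 [204 184 183 197 187 214 207 198 196 193 194 179 190 173 179 133 156 277 278 269 273 281 274 283 276 276   9   2   2   5]
195 [ -5   8   7  -7 179 182 193 187 190 181 177 179 183 180 187 139 151 248 271 276 237 235 -10   1  -3  -1   4   1   9   3]
196 [  3   2   4   1   4 177 174 179 180 184 185 186 185 195 147 148 145 172 225 228 237 229  -4  -6  -6  -4   6   2  -6   6]
197 [  3   0   1   1  -6 178 185 187 149 145 156 158 127 123 126 120 129 129 223 217 213  -1   2  11  -2  -3   1  -1  -6   9]
198 [ -8  -7  -5 -10  -5   2  -4   1  -7 125 134 130 132 124 131 115 126 125 214 218 214   3   9  -2   5  -2  -4   0   3   0]
199 [  2   5   6  -4   0  -2  -4  -1   0 118 134 134 125 129 129 126 128 127 146 202 207   1   0   8   0   1  -5   7  -5   7]
200 [    4    -8    -3    -3    -6    -7     4     1    -1   133   123 
[... 2210 characters left out ...]
  7     6 -1460     0    -6     2     4    -3     7    -2     1     2     5     0     4     0     4]
217 [-5  0  4  4  1 -1 -4  1  6 -5  3 -2  1 -6  5  7  5 -2 -2  3 -4  6  1 -5  6  4 -3 -6 -2 -6]
218 [ 4 -2 -2  1  1  3 -1  3  4 -5 -3  6 -5 -2 -6  0  4 13  1 -5 -3  3  1  1 -2 -2  2 -6  0  1]
219 [   -3     2    -4     0     9     0    -1     5  1431     5    -8     1     3     1    -5    -5     1     3     3    -1    -1    -4     5    -2 -1456     0    -5     7    -8    -3]
220 [ 5 -2  2 -6  8 -3 -5 -5 -1  3 -1 -2 -5  1 -1 -1 -5  1 -1 -3  3  0 -2 -7  7  1  1 -6  1  4]
221 [  3  -9  -8  -1  -8  -3  -6  -5  -1   3  -4  -1  -1  -1   0  -4   0  -9   2  10  -3   8  -7 -11   3   0   1   7  -6   0]
```

move_arm --deltas '[{"dp": [0,2,0],"rotation": [0,0,0]},{"dp": [0,0,0],"rotation": [0,0,0]}]'

```text
t: 5.1
eef_pos: [0.6219, -0.1647, 0.0532]
ee_rot: [-1.572, -0.001, 0.295]
force: [-0.5, -0.0, -0.2]
width: 0.0004
```

move_arm --deltas '[{"dp": [0,1.5,0],"rotation": [0,0,0]},{"dp": [0,0,0],"rotation": [0,0,0]}]'

```text
t: 5.27
eef_pos: [0.623, -0.1648, 0.0533]
ee_rot: [-1.573, -0.003, 0.296]
force: [0.5, -0.3, -1.0]
width: 0.0006
```

Run:
```python
from m import *
grab('top');grab('top')
s=arm.get_state()
for k,v in s.items():print(k,np.round(v,4))
```

```text
t 5.3667
q [ 0.0447  0.4159 -0.23    0.0019 -0.9217 -1.3211]
qd [-0.002   0.0055 -0.0002 -0.      0.0018  0.0003]
joint_efforts [ 2.73000e-02 -5.83347e+01  2.49180e+01  5.93260e+00 -1.82900e-01
  2.40000e-03]
eef_pos [ 0.6228 -0.1648  0.0529]
ee_rot [-1.5731 -0.0027  0.2955]
force [1.0333 0.6373 2.7903]
moment [ 0.0803 -0.3315 -0.0219]
width 0.0004
```

move_arm --deltas '[{"dp": [-1.5,-10,0],"rotation": [0,0,0]},{"dp": [0,0,0],"rotation": [0,0,0]},{"dp": [0,0,0],"rotation": [0,0,0]},{"dp": [0,0,0],"rotation": [0,0,0]},{"dp": [0,0,0],"rotation": [0,0,0]}]' --jaw 40

```text
t: 5.78
eef_pos: [0.6206, -0.1653, 0.0634]
ee_rot: [-1.572, -0.002, 0.295]
force: [-0.0, 0.7, -0.5]
width: 0.0282
```

move_arm --deltas '[{"dp": [0,0,0],"rotation": [0,0,0]},{"dp": [0,0,0],"rotation": [0,0,0]},{"dp": [0,0,0],"rotation": [0,0,0]},{"dp": [0,0,0],"rotation": [0,0,0]},{"dp": [0,0,0],"rotation": [0,0,0]}]'

```text
t: 6.2
eef_pos: [0.6202, -0.1653, 0.0626]
ee_rot: [-1.572, -0.001, 0.295]
force: [0.0, -0.0, 0.3]
width: 0.0614
```

```bash
python3 - <<'E'
from m import *
f=grab('scene')
for c in cells(f):print(c)
E
python3 go.py 620.5 -164.5 32 17; python3 look.py s6 scene 165 170 225 215
```

```text
(array([ 0.51619436, -0.19192775]), np.float64(0.0853724831650372), array([ 8., 35.]), np.float32(21.446276), np.int32(24))
(array([ 0.63048535, -0.16326539]), np.float64(0.08904325771287491), array([20., 50.]), np.float32(15.218858), np.int32(75))
pos [ 620.2 -165.3   62.6] yaw [-9.007e+01 -4.000e-02  1.689e+01] w65.2 t6.2 F [-0.4 -0.3  0.1]
total toolframe dp [ 0.5 30.6  0.7] rv [ 0.07 -0.11  0.04] min rows 1
rows
  [ 0.5 30.6  0.7] [ 0.07 -0.11  0.04]
[ 620.2 -165.3   62.7] [0.8 1.  0. ] 0.06924760909219219
```

View pics/s6.png

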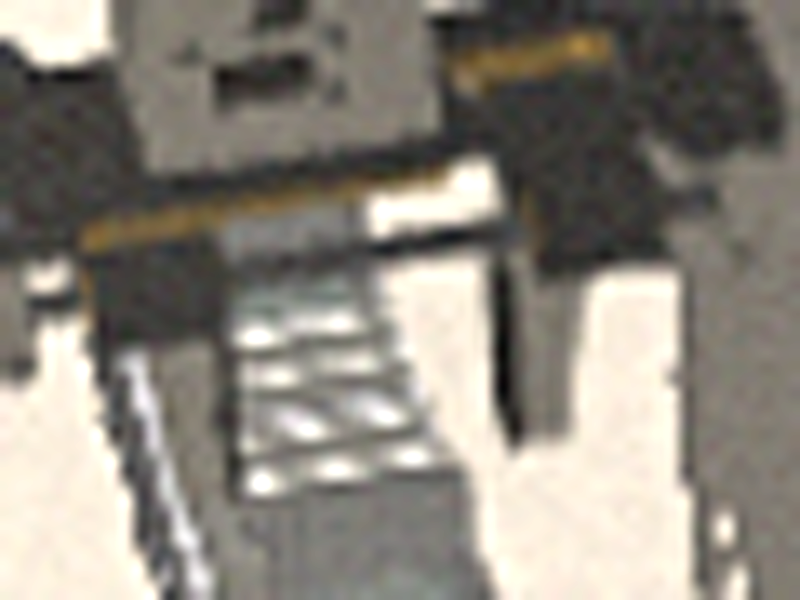

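move_arm --deltas '[{"dp": [0,10,0.5],"rotation": [0,0,0]},{"dp": [0,10,0.5],"rotation": [0,0,0]},{"dp": [0,8,0],"rotation": [0,0,0]},{"dp": [0,3,0],"rotation": [0,0,0]},{"dp": [0,0,0],"rotation": [0,0,0]}]'

```text
t: 6.72
eef_pos: [0.6193, -0.1641, 0.0276]
ee_rot: [-1.572, -0.0, 0.295]
force: [-1.0, 0.9, -0.9]
width: 0.0737
```

```bash
python3 go.py 620.5 -164.5 32 17; python3 look.py s7 scene 165 170 225 215
```

```text
pos [ 619.3 -164.1   27.6] yaw [-9.005e+01 -1.000e-02  1.688e+01] w73.7 t6.7 F [-1.   0.9 -0.9]
total toolframe dp [ 1.  -4.4 -0.7] rv [ 0.05 -0.12  0.01] min rows 1
rows
  [ 1.  -4.4 -0.7] [ 0.05 -0.12  0.01]
[ 619.3 -164.1   27.8] [ 0.2 -0.2  0.2] 0.07377064319509674
```

View pics/s7.png

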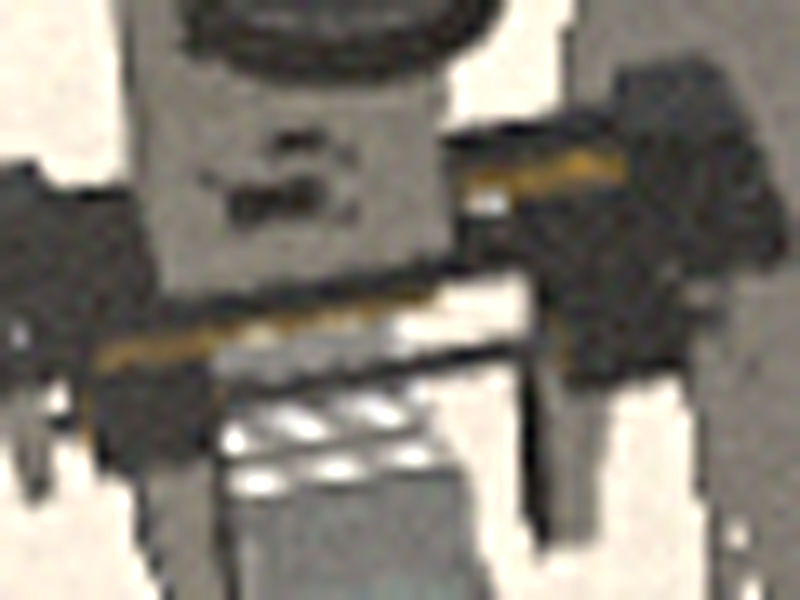

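move_arm --deltas '[{"dp": [1,-3,-5],"rotation": [0,0,0]},{"dp": [0,0,0],"rotation": [0,0,0]}]'

```text
t: 6.93
eef_pos: [0.6219, -0.1689, 0.0308]
ee_rot: [-1.572, 0.001, 0.295]
force: [0.4, -0.4, 0.1]
width: 0.0738
```

```bash
python3 go.py 620.5 -164.5 32 17; python3 look.py s8 scene 165 170 225 215
```

```text
pos [ 621.9 -168.9   30.8] yaw [-9.005e+01  5.000e-02  1.692e+01] w73.8 t6.9 F [ 0.4 -0.4  0.1]
total toolframe dp [-0.  -1.2  4.6] rv [ 0.05 -0.08 -0.05] min rows 1
rows
  [-0.  -1.2  4.6] [ 0.05 -0.08 -0.05]
[ 621.7 -168.6   30.6] [-0.6 -0.7 -0.8] 0.07398632400974915
```

View pics/s8.png

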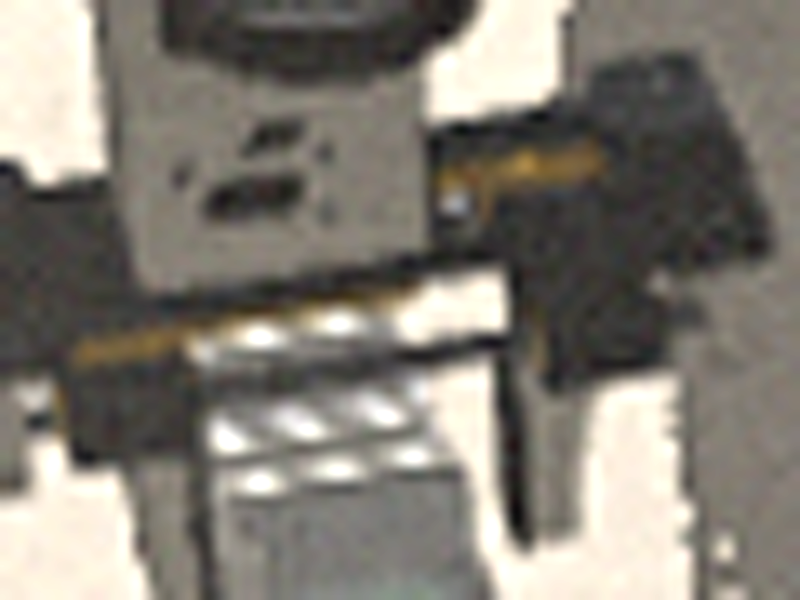

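move_arm --deltas '[{"dp": [-1,0,0],"rotation": [0,0,0]},{"dp": [0,0,0],"rotation": [0,0,0]},{"dp": [0,0,0],"rotation": [0,0,0]},{"dp": [0,0,0],"rotation": [0,0,0]},{"dp": [0,0,0],"rotation": [0,0,0]}]' --jaw 255 --squeeze 40

```text
t: 7.4
eef_pos: [0.6212, -0.1687, 0.0321]
ee_rot: [-1.571, -0.001, 0.294]
force: [-0.6, 0.9, -0.2]
width: 0.0494
```

move_arm --deltas '[{"dp": [0,0,0],"rotation": [0,0,0]},{"dp": [0,0,0],"rotation": [0,0,0]},{"dp": [0,0,0],"rotation": [0,0,0]},{"dp": [0,0,0],"rotation": [0,0,0]}]'

```text
t: 7.73
eef_pos: [0.6212, -0.1686, 0.0321]
ee_rot: [-1.571, -0.002, 0.295]
force: [0.8, 1.2, 0.4]
width: 0.0495
```

move_arm --deltas '[{"dp": [0,-10,0],"rotation": [0,0,0]},{"dp": [0,-15,0],"rotation": [0,0,0]},{"dp": [0,-20,0],"rotation": [0,0,0]},{"dp": [0,-20,0],"rotation": [0,0,0]},{"dp": [0,-20,0],"rotation": [0,0,0]}]'

```text
t: 8.15
eef_pos: [0.6189, -0.1673, 0.1142]
ee_rot: [-1.567, 0.006, 0.294]
force: [0.4, -0.7, -0.9]
width: 0.0498
```

```bash
python3 go.py 620.5 -164.5 200 17; python3 look.py s9 scene 145 130 245 230
```

```text
pos [ 618.9 -167.3  114.2] yaw [-89.78   0.34  16.83] w49.8 t8.2 F [ 0.4 -0.7 -0.9]
total toolframe dp [  1.8 -85.8   2.6] rv [-0.22 -0.17 -0.34] min rows 3
rows
  [  0.6 -28.6   0.9] [-0.07 -0.06 -0.11]
  [  0.7 -28.6   0.8] [-0.07 -0.06 -0.11]
  [  0.7 -28.6   0.8] [-0.07 -0.06 -0.11]
[ 621.5 -168.   119.4] [ 2.5 -0.6  3.5] 0.049360459072339456
```

View pics/s9.png

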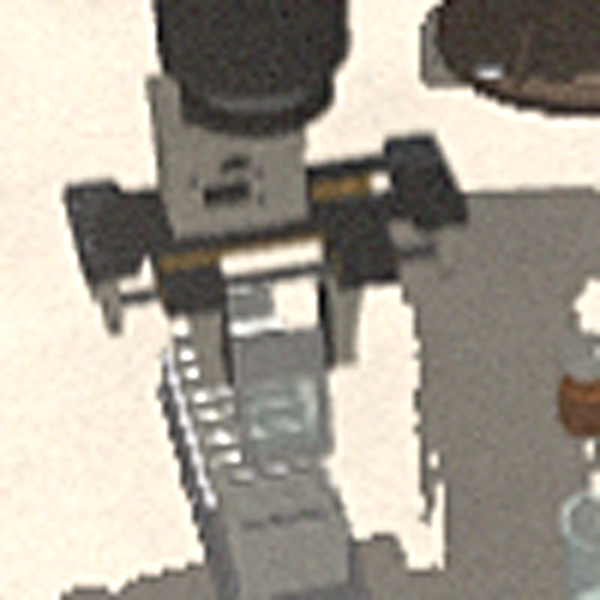

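move_arm --deltas '[{"dp": [0,-30,0],"rotation": [0,0,0]},{"dp": [0,-30,0],"rotation": [0,0,0]},{"dp": [0,-30,0],"rotation": [0,0,0]}]'

```text
t: 8.45
eef_pos: [0.6175, -0.1679, 0.209]
ee_rot: [-1.567, 0.009, 0.294]
force: [0.8, -0.7, -2.1]
width: 0.0495
```

```bash
python3 go.py 654 167 205 -6.6
```

```text
pos [ 617.5 -167.9  209. ] yaw [-89.76   0.52  16.84] w49.5 t8.4 F [ 0.8 -0.7 -2.1]
total toolframe dp [131.9   4.2 309.9] rv [-0.13 23.43 -0.56] min rows 9
rows
  [14.7  0.5 34.4] [-0.01  2.6  -0.06]
  [13.1  0.5 35.1] [-0.01  2.6  -0.06]
  [11.5  0.5 35.6] [-0.01  2.6  -0.06]
  [ 9.8  0.5 36.1] [-0.01  2.6  -0.06]
  [ 8.2  0.5 36.5] [-0.01  2.6  -0.06]
  [ 6.5  0.5 36.9] [-0.01  2.6  -0.06]
  [ 4.8  0.5 37.1] [-0.01  2.6  -0.06]
  [ 3.2  0.5 37.3] [-0.01  2.6  -0.06]
  [ 1.5  0.5 37.4] [-0.01  2.6  -0.06]
```

move_arm --deltas '[{"dp": [10,0,24],"rotation": [0,2.6,0]},{"dp": [12,0,30],"rotation": [0,2.6,0]},{"dp": [11,0,35],"rotation": [0,2.6,0]},{"dp": [10,0,36],"rotation": [0,2.6,0]},{"dp": [8,0,36],"rotation": [0,2.6,0]}]'

```text
t: 8.87
eef_pos: [0.6398, -0.0032, 0.2238]
ee_rot: [-1.573, -0.006, 0.049]
force: [0.8, 0.2, -1.2]
width: 0.0496
```

move_arm --deltas '[{"dp": [7,0,36],"rotation": [0,2.6,0]},{"dp": [5,0,36],"rotation": [0,2.6,0]},{"dp": [3,0,36],"rotation": [0,2.6,0]},{"dp": [1,0,20],"rotation": [0,2,0]}]'

```text
t: 9.2
eef_pos: [0.6567, 0.1325, 0.2273]
ee_rot: [-1.571, -0.009, -0.131]
force: [0.9, 0.0, -1.2]
width: 0.0495
```

```bash
python3 go.py 654 167 205 -6.6
```

```text
pos [656.7 132.5 227.3] yaw [-90.    -0.5   -7.52] w49.5 t9.2 F [ 0.9  0.  -1.2]
total toolframe dp [-7.4 22.3 33.9] rv [ 0.   -0.92  0.5 ] min rows 2
rows
  [-3.7 11.1 16.9] [ 0.   -0.46  0.25]
  [-3.5 11.2 17. ] [ 0.   -0.46  0.25]
```

move_arm --deltas '[{"dp": [-3,15,15],"rotation": [0,-0.4,0.2]},{"dp": [-3,12,10],"rotation": [0,-0.4,0.2]},{"dp": [0,3,3],"rotation": [0,0,0]},{"dp": [0,0,0],"rotation": [0,0,0]}]'

```text
t: 9.53
eef_pos: [0.6535, 0.1664, 0.1955]
ee_rot: [-1.571, -0.001, -0.111]
force: [0.3, 0.5, -1.0]
width: 0.0497
```

```bash
python3 go.py 654 167 190 -6.6; python3 look.py s10 scene 245 120 365 210;python3 go.py 654 167 190 -6.6
```

```text
pos [653.5 166.4 195.5] yaw [-9.003e+01 -5.000e-02 -6.370e+00] w49.7 t9.5 F [ 0.3  0.5 -1. ]
total toolframe dp [0.4 5.5 0.6] rv [0.03 0.23 0.05] min rows 1
rows
  [0.4 5.5 0.6] [0.03 0.23 0.05]
[653.4 165.9 195.7] [-0.3 -0.3 -1.4] 0.04957030592458776
pos [653.4 165.9 195.7] yaw [-9.004e+01 -3.000e-02 -6.400e+00] w49.6 t9.6 F [-0.3 -0.3 -1.4]
total toolframe dp [0.5 5.7 1.2] rv [0.04 0.2  0.03] min rows 1
rows
  [0.5 5.7 1.2] [0.04 0.2  0.03]
```

View pics/s10.png

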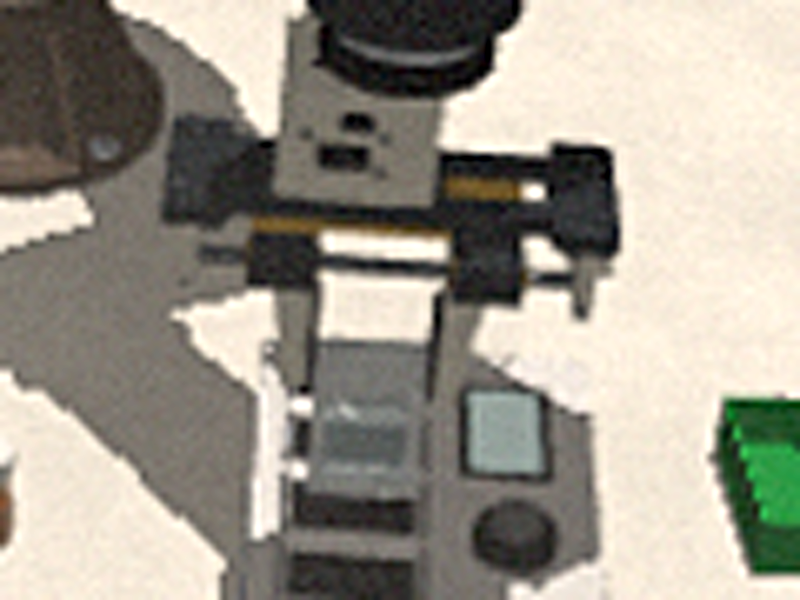

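```bash
python3 - <<'E'
from m import *
f=grab('scene')
k=800/120
for c in [(367,495),(315,492),(418,498),(375,342),(322,343),(430,342)]:
    p=[245+c[0]/k-.5,120+c[1]/k-.5]
    for z in ((.176,) if c[1]>400 else (.256,)):print(c,onplane(f,[p],z).round(4))
E
python3 look.py t10 top 150 140 260 230
```

```text
(367, 495) [[0.6594 0.1717 0.176 ]]
(315, 492) [[0.6576 0.1478 0.176 ]]
(418, 498) [[0.6612 0.195  0.176 ]]
(375, 342) [[0.652  0.1686 0.256 ]]
(322, 343) [[0.6534 0.1447 0.256 ]]
(430, 342) [[0.6514 0.1933 0.256 ]]
[654.3 165.3 197.1] [ 0.7 -0.6 -1.3] 0.04946768976247518
```

View pics/t10.png

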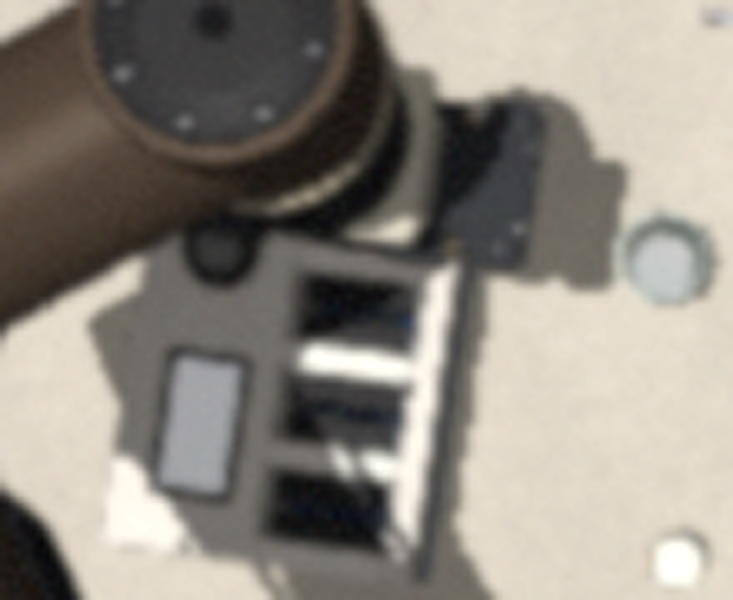

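move_arm --deltas '[{"dp": [0,15,0],"rotation": [0,0.2,0]},{"dp": [0,20,0],"rotation": [0,0,0]},{"dp": [0,15,0],"rotation": [0,0,0]},{"dp": [0,5,0],"rotation": [0,0,0]},{"dp": [0,0,0],"rotation": [0,0,0]}]'

```text
t: 10.1
eef_pos: [0.6577, 0.1595, 0.1458]
ee_rot: [-1.567, -0.01, -0.122]
force: [-0.2, 1.1, -1.3]
width: 0.0498
```

```bash
python3 go.py 653.5 165.5 95 -6.6
```

```text
pos [657.7 159.5 145.8] yaw [-89.81  -0.58  -7.01] w49.8 t10.1 F [-0.2  1.1 -1.3]
total toolframe dp [-5.4 50.8  5.3] rv [-0.19 -0.41  0.58] min rows 2
rows
  [-2.7 25.4  2.6] [-0.1  -0.2   0.29]
  [-2.5 25.4  2.7] [-0.1  -0.2   0.29]
```

move_arm --deltas '[{"dp": [-5,0,5],"rotation": [0,-0.4,0.5]},{"dp": [0,5,0],"rotation": [0,0,0]},{"dp": [0,5,0],"rotation": [0,0,0]}]'

```text
t: 10.35
eef_pos: [0.655, 0.1642, 0.1394]
ee_rot: [-1.566, -0.005, -0.116]
force: [-0.9, -0.6, 0.5]
width: 0.0496
```

```bash
python3 go.py 653.5 165.5 95 -6.6
```

```text
pos [655.  164.2 139.4] yaw [-89.72  -0.28  -6.66] w49.6 t10.3 F [-0.9 -0.6  0.5]
total toolframe dp [-1.8 44.4  0.9] rv [-0.28 -0.06  0.28] min rows 2
rows
  [-0.9 22.2  0.4] [-0.14 -0.03  0.14]
  [-0.9 22.2  0.5] [-0.14 -0.03  0.14]
```

move_arm --deltas '[{"dp": [-1.5,6,1],"rotation": [-0.2,0,0.2]},{"dp": [0,6,0],"rotation": [0,0,0]},{"dp": [0,6,0],"rotation": [0,0,0]},{"dp": [0,6,0],"rotation": [0,0,0]}]'

```text
t: 10.68
eef_pos: [0.6553, 0.1664, 0.1163]
ee_rot: [-1.567, -0.006, -0.115]
force: [-0.3, -0.3, -1.2]
width: 0.0492
```

```bash
python3 go.py 653.5 165.5 95 -6.6
```

```text
pos [655.3 166.4 116.3] yaw [-89.8   -0.33  -6.6 ] w49.2 t10.7 F [-0.3 -0.3 -1.2]
total toolframe dp [-1.8 21.3 -1.2] rv [-0.2  -0.    0.33] min rows 1
rows
  [-1.8 21.3 -1.2] [-0.2  -0.    0.33]
```

move_arm --deltas '[{"dp": [-1.5,6,-1],"rotation": [-0.2,0,0.3]},{"dp": [0,6,0],"rotation": [0,0,0]},{"dp": [0,5,0],"rotation": [0,0,0]},{"dp": [0,1,0],"rotation": [0,0,0]}]'

```text
t: 11.02
eef_pos: [0.6524, 0.1655, 0.0938]
ee_rot: [-1.572, 0.003, -0.115]
force: [-0.3, 0.2, -0.4]
width: 0.0495
```

```bash
python3 go.py 653.5 165.5 95 -6.6; python3 look.py s11 scene 245 130 365 220
```

```text
pos [652.4 165.5  93.8] yaw [-90.09   0.16  -6.6 ] w49.5 t11.0 F [-0.3  0.2 -0.4]
total toolframe dp [ 1.1 -1.2  0.1] rv [ 0.09  0.   -0.16] min rows 1
rows
  [ 1.1 -1.2  0.1] [ 0.09  0.   -0.16]
[652.4 165.5  93.9] [ 1.1  0.1 -3.5] 0.049466160133185964
```

View pics/s11.png

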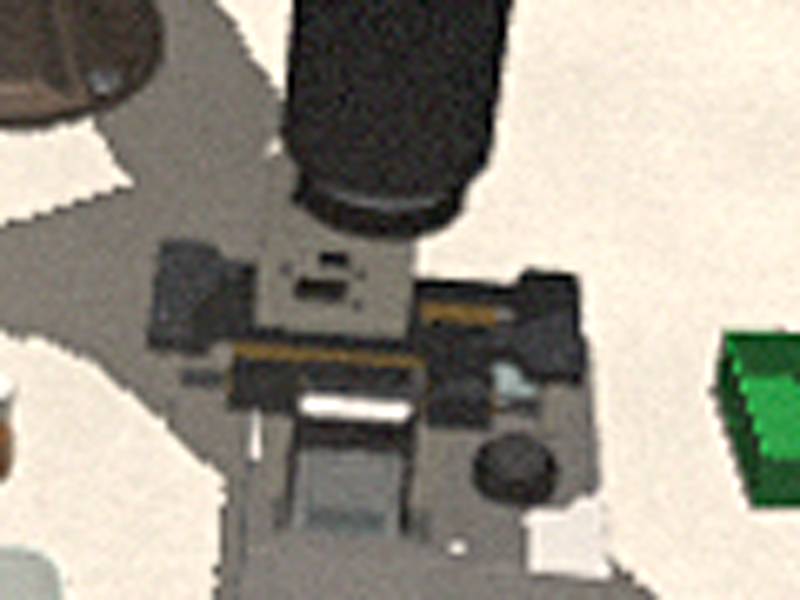

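move_arm --deltas '[{"dp": [0,0,0],"rotation": [0,0,0]},{"dp": [0,0,0],"rotation": [0,0,0]},{"dp": [0,0,0],"rotation": [0,0,0]},{"dp": [0,0,0],"rotation": [0,0,0]}]' --jaw 75

```text
t: 11.4
eef_pos: [0.6527, 0.1655, 0.0941]
ee_rot: [-1.573, 0.003, -0.115]
force: [0.2, 0.3, 0.7]
width: 0.0615
```

move_arm --deltas '[{"dp": [0,-20,0],"rotation": [0,0,0]},{"dp": [0,-20,0],"rotation": [0,0,0]},{"dp": [0,-20,0],"rotation": [0,0,0]},{"dp": [0,-5,0],"rotation": [0,0,0]},{"dp": [0,0,0],"rotation": [0,0,0]}]'

```text
t: 11.82
eef_pos: [0.6529, 0.1654, 0.1623]
ee_rot: [-1.573, 0.002, -0.115]
force: [-0.2, 0.4, -0.7]
width: 0.062
```

```bash
python3 go.py 653.5 165.5 160 -6.6; python3 look.py s12 scene 245 130 365 220
```

```text
pos [652.9 165.4 162.3] yaw [-90.11   0.13  -6.6 ] w62.0 t11.8 F [-0.2  0.4 -0.7]
total toolframe dp [0.5 2.3 0.2] rv [ 0.11 -0.   -0.13] min rows 1
rows
  [0.5 2.3 0.2] [ 0.11 -0.   -0.13]
[653.1 165.4 162.1] [-0.4  0.1  0.5] 0.061457219251774504
```

View pics/s12.png

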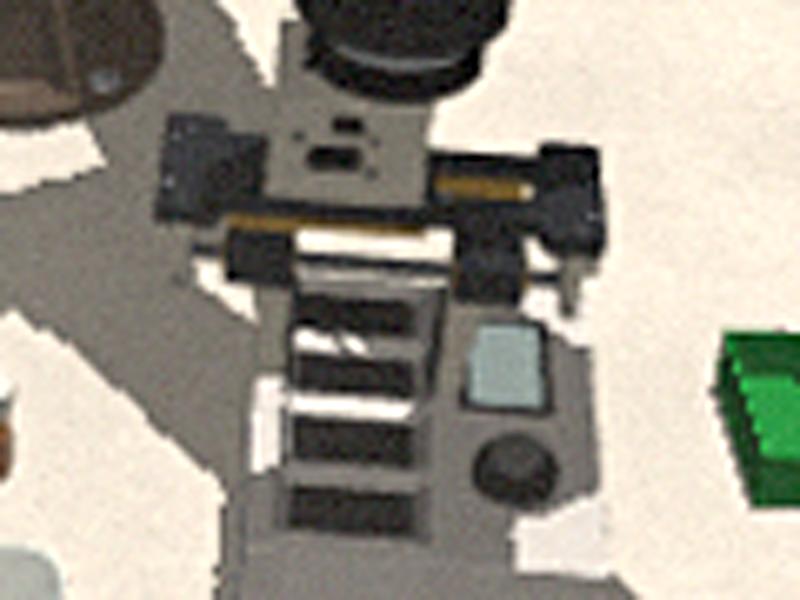

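move_arm --deltas '[{"dp": [0,0,0],"rotation": [0,0,0]},{"dp": [0,0,0],"rotation": [0,0,0]},{"dp": [0,0,0],"rotation": [0,0,0]},{"dp": [0,0,0],"rotation": [0,0,0]},{"dp": [0,0,0],"rotation": [0,0,0]}]' --jaw 255

```text
t: 12.28
eef_pos: [0.6514, 0.1647, 0.1585]
ee_rot: [-1.575, 0.006, -0.116]
force: [-0.1, 1.0, -0.3]
width: 0.0342
```

move_arm --deltas '[{"dp": [0,0,0],"rotation": [0,0,0]},{"dp": [0,0,0],"rotation": [0,0,0]},{"dp": [0,0,0],"rotation": [0,0,0]},{"dp": [0,0,0],"rotation": [0,0,0]},{"dp": [0,0,0],"rotation": [0,0,0]}]'

```text
t: 12.7
eef_pos: [0.6508, 0.1645, 0.1568]
ee_rot: [-1.576, 0.008, -0.116]
force: [-0.3, -0.6, 1.3]
width: 0.0024
```

move_arm --deltas '[{"dp": [0,15,0],"rotation": [0,0,0]},{"dp": [0,20,0],"rotation": [0,0,0]},{"dp": [0,10,0],"rotation": [0,0,0]},{"dp": [0,5,0],"rotation": [0,0,0]},{"dp": [0,0,0],"rotation": [0,0,0]}]'

```text
t: 13.12
eef_pos: [0.6516, 0.1647, 0.1068]
ee_rot: [-1.574, 0.005, -0.115]
force: [-0.6, -0.4, 0.0]
width: 0.0003
```

```bash
python3 look.py s13 scene 245 130 365 220;python3 go.py 653.5 165.5 55 -6.6
```

```text
[651.9 164.8 107.4] [-0.  -0.2  0.1] 0.0006572710706401121
pos [651.9 164.8 107.4] yaw [-90.19   0.26  -6.61] w0.7 t13.2 F [-0.  -0.2  0.1]
total toolframe dp [ 1.8 52.4  1.1] rv [ 0.19 -0.01 -0.26] min rows 2
rows
  [ 0.9 26.2  0.5] [ 0.1  -0.   -0.13]
  [ 0.8 26.2  0.5] [ 0.1  -0.   -0.13]
```

View pics/s13.png

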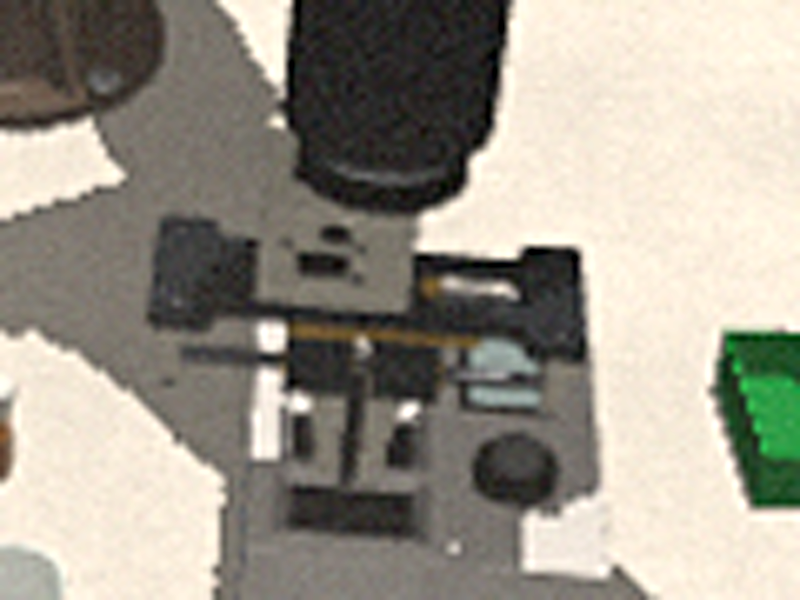

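move_arm --deltas '[{"dp": [1.5,8,1],"rotation": [0.2,0,-0.2]},{"dp": [0,8,0],"rotation": [0,0,0]},{"dp": [0,8,0],"rotation": [0,0,0]},{"dp": [0,8,0],"rotation": [0,0,0]}]'

```text
t: 13.5
eef_pos: [0.6565, 0.1668, 0.0776]
ee_rot: [-1.567, -0.006, -0.115]
force: [-0.8, -0.4, 4.6]
width: 0.0007
```

```bash
python3 go.py 653.5 165.5 55 -6.6
```

```text
pos [656.5 166.8  77.6] yaw [-89.79  -0.33  -6.56] w0.7 t13.5 F [-0.8 -0.4  4.6]
total toolframe dp [-3.  22.6 -1.7] rv [-0.21  0.04  0.33] min rows 1
rows
  [-3.  22.6 -1.7] [-0.21  0.04  0.33]
```

move_arm --deltas '[{"dp": [-3,5,-1.5],"rotation": [-0.2,0,0.3]},{"dp": [0,5,0],"rotation": [0,0,0]}]'

```text
t: 13.67
eef_pos: [0.6539, 0.1658, 0.0668]
ee_rot: [-1.57, -0.001, -0.114]
force: [-0.0, -0.4, 1.3]
width: 0.0003
```

```bash
python3 go.py 653.5 165.5 55 -6.6; python3 -c "
from m import *
grab('top');grab('top');s=arm.get_state();print(s['eef_pos'],s['force'])"
```

```text
pos [653.9 165.8  66.8] yaw [-8.997e+01 -8.000e-02 -6.550e+00] w0.3 t13.7 F [-0.  -0.4  1.3]
total toolframe dp [-0.4 11.8 -0.4] rv [-0.03  0.05  0.08] min rows 1
rows
  [-0.4 11.8 -0.4] [-0.03  0.05  0.08]
[0.65316317 0.16569543 0.06572167] [-0.57595716  0.13826829 -0.38039411]
```

move_arm --deltas '[{"dp": [0,5,0],"rotation": [0,0,0]},{"dp": [0,3,0],"rotation": [0,0,0]}]'

```text
t: 13.93
eef_pos: [0.6535, 0.1657, 0.0578]
ee_rot: [-1.571, -0.0, -0.114]
force: [-0.4, -0.6, 1.3]
width: 0.0006
```

move_arm --deltas '[{"dp": [0,3,0],"rotation": [0,0,0]},{"dp": [0,0,0],"rotation": [0,0,0]}]'

```text
t: 14.1
eef_pos: [0.6533, 0.1657, 0.0538]
ee_rot: [-1.571, 0.0, -0.115]
force: [-0.2, 1.0, -0.0]
width: 0.0002
```

move_arm --deltas '[{"dp": [0,2,0],"rotation": [0,0,0]},{"dp": [0,0,0],"rotation": [0,0,0]}]'

```text
t: 14.27
eef_pos: [0.6539, 0.1656, 0.0532]
ee_rot: [-1.571, -0.001, -0.114]
force: [-2.6, 0.2, 1.8]
width: 0.0005
```

move_arm --deltas '[{"dp": [0,-10,0],"rotation": [0,0,0]},{"dp": [0,-25,0],"rotation": [0,0,0]},{"dp": [0,-30,0],"rotation": [0,0,0]},{"dp": [0,-30,0],"rotation": [0,0,0]},{"dp": [0,-10,0],"rotation": [0,0,0]}]' --jaw 40

```text
t: 14.68
eef_pos: [0.65, 0.1639, 0.1586]
ee_rot: [-1.577, 0.009, -0.115]
force: [0.4, 1.4, 0.6]
width: 0.0281
```

```bash
python3 look.py s14 scene 245 130 365 220; python3 go.py 500 -205 160 17
python3 - <<'E'
from m import *
f=grab('top')
for c in cells(f):print(c)
E
```

```text
[650.5 164.1 159.5] [0.4 0.  2.5] 0.031944603411030795
pos [650.5 164.1 159.5] yaw [-90.29   0.41  -6.58] w31.9 t14.7 F [0.4 0.  2.5]
total toolframe dp [-107.2    2.2 -383.9] rv [  0.2  -23.58  -0.47] min rows 10
rows
  [-10.7   0.2 -38.4] [ 0.02 -2.36 -0.05]
  [-12.3   0.2 -37.9] [ 0.02 -2.36 -0.05]
  [-13.8   0.2 -37.4] [ 0.02 -2.36 -0.05]
  [-15.4   0.1 -36.8] [ 0.02 -2.36 -0.05]
  [-16.9   0.1 -36.1] [ 0.02 -2.36 -0.05]
  [-18.3   0.1 -35.4] [ 0.02 -2.36 -0.05]
  [-19.8   0.1 -34.6] [ 0.02 -2.36 -0.05]
  [-21.2   0.  -33.8] [ 0.02 -2.36 -0.05]
  [-22.6   0.  -32.9] [ 0.02 -2.36 -0.05]
  [-23.9  -0.  -31.9] [ 0.02 -2.36 -0.05]
(array([ 0.48586549, -0.20939301]), np.float64(0.09171034105291764), array([12., 50.]), np.float32(16.451843), np.int32(47))
(array([ 0.44565564, -0.22124528]), np.float64(0.09276521172059016), array([12., 51.]), np.float32(16.774038), np.int32(49))
```

View pics/s14.png

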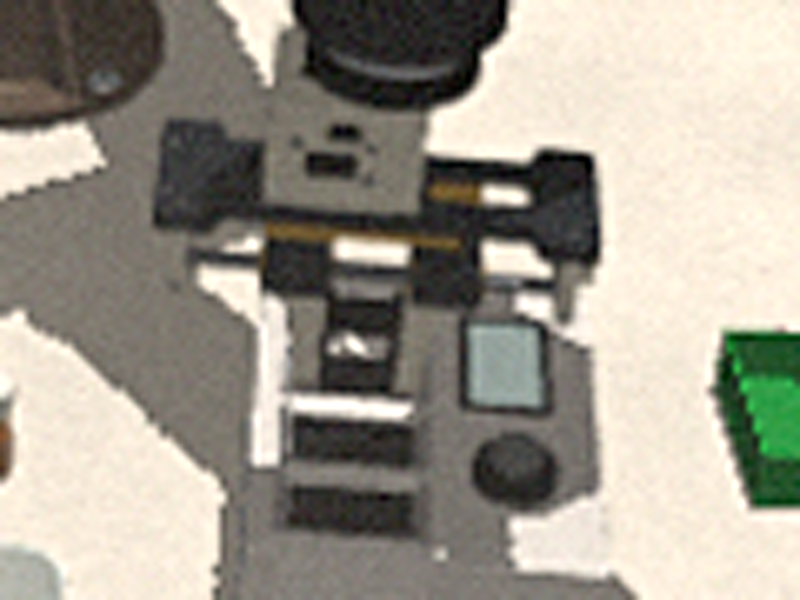

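move_arm --deltas '[{"dp": [-7,0,-26],"rotation": [0,-2.4,0]},{"dp": [-12,0,-38],"rotation": [0,-2.4,0]},{"dp": [-14,0,-37],"rotation": [0,-2.4,0]},{"dp": [-15,0,-37],"rotation": [0,-2.4,0]},{"dp": [-17,0,-36],"rotation": [0,-2.4,0]}]'

```text
t: 15.2
eef_pos: [0.5787, -0.0077, 0.1545]
ee_rot: [-1.573, 0.013, 0.11]
force: [0.9, -1.8, 0.3]
width: 0.0693
```

move_arm --deltas '[{"dp": [-18,0,-36],"rotation": [0,-2.4,0]},{"dp": [-20,0,-35],"rotation": [0,-2.4,0]},{"dp": [-21,0,-34],"rotation": [0,-2.4,0]},{"dp": [-22,0,-33],"rotation": [0,-2.4,0]},{"dp": [-24,0,-32],"rotation": [0,-2.0,0]}]'

```text
t: 15.62
eef_pos: [0.5013, -0.2013, 0.1534]
ee_rot: [-1.568, 0.017, 0.325]
force: [0.6, 0.4, -0.2]
width: 0.0739
```

```bash
python3 go.py 487 -213.5 80 16.7
```

```text
pos [ 501.3 -201.3  153.4] yaw [-89.85   0.99  18.61] w73.9 t15.6 F [ 0.6  0.4 -0.2]
total toolframe dp [-16.2  73.6  -7.2] rv [-0.13  1.91 -0.99] min rows 2
rows
  [-8.1 36.8 -3.6] [-0.06  0.96 -0.49]
  [-8.4 36.7 -3.7] [-0.06  0.96 -0.49]
```

move_arm --deltas '[{"dp": [-10,10,-5],"rotation": [0,1.6,-0.9]},{"dp": [-3,20,-1],"rotation": [0,0.2,0]},{"dp": [0,20,0],"rotation": [0,0,0]},{"dp": [0,3,0],"rotation": [0,0,0]}]'

```text
t: 15.95
eef_pos: [0.4847, -0.2189, 0.0986]
ee_rot: [-1.568, 0.001, 0.285]
force: [-0.8, -0.3, -0.4]
width: 0.0738
```

```bash
python3 look.py s15 scene 145 120 245 220;python3 go.py 487 -213.5 32 16.7
python3 - <<'E'
from m import *
f=grab('scene')
for c in cells(f):print(c)
f=grab('top')
for c in cells(f):print(c)
E
```

```text
[ 485.2 -218.9   99.4] [-0.3  0.6 -1.4] 0.0740350571574754
pos [ 485.2 -218.9   99.4] yaw [-8.989e+01  6.000e-02  1.636e+01] w74.0 t16.0 F [-0.3  0.6 -1.4]
total toolframe dp [ 3.3 67.4  4.5] rv [-0.11 -0.34 -0.06] min rows 2
rows
  [ 1.7 33.7  2.3] [-0.06 -0.17 -0.03]
  [ 1.7 33.7  2.3] [-0.06 -0.17 -0.03]
(array([ 0.45735866, -0.21989849]), np.float64(0.08837628887193327), array([18., 50.]), np.float32(21.791262), np.int32(63))
(array([ 0.49831641, -0.20845736]), np.float64(0.08907787379939969), array([19., 50.]), np.float32(17.913382), np.int32(68))
```

View pics/s15.png

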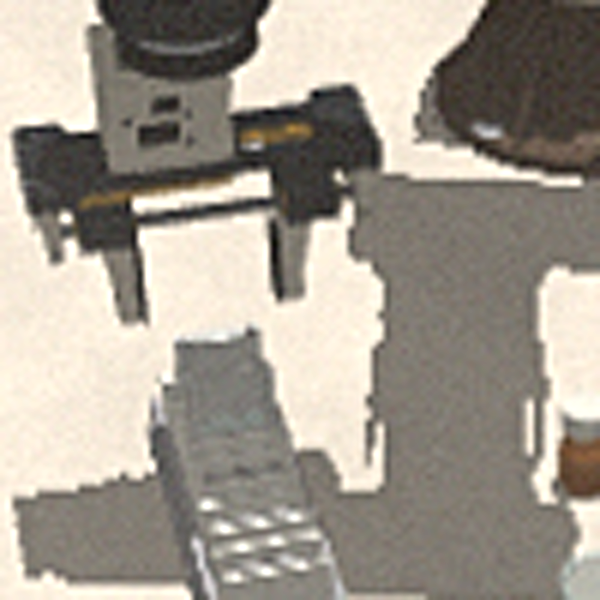

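move_arm --deltas '[{"dp": [3,5,4.5],"rotation": [0,-0.3,0]},{"dp": [0,10,0],"rotation": [0,0,0]},{"dp": [0,5,0],"rotation": [0,0,0]},{"dp": [0,2,0],"rotation": [0,0,0]}]'

```text
t: 16.43
eef_pos: [0.4932, -0.212, 0.0816]
ee_rot: [-1.574, -0.008, 0.297]
force: [0.0, 0.0, -0.2]
width: 0.0739
```

```bash
python3 go.py 487 -213.5 32 16.7
```

```text
pos [ 493.2 -212.    81.6] yaw [-90.17  -0.44  17.  ] w73.9 t16.4 F [ 0.   0.  -0.2]
total toolframe dp [-6.8 49.6  0.5] rv [0.17 0.3  0.44] min rows 2
rows
  [-3.4 24.8  0.2] [0.08 0.15 0.22]
  [-3.3 24.8  0.2] [0.08 0.15 0.22]
```

move_arm --deltas '[{"dp": [-6,3,0],"rotation": [0,0,0.4]}]'

```text
t: 16.52
eef_pos: [0.4882, -0.2134, 0.0784]
ee_rot: [-1.574, -0.001, 0.298]
force: [0.3, 0.3, 0.1]
width: 0.0735
```

```bash
cat > st.py <<'E'
from h import *
for i in range(3):
    grab('top');s=arm.get_state();print((s['eef_pos']*1000).round(1),s['force'].round(1))
E
python3 st.py; python3 go.py 487 -213.5 32 16.7
```

```text
[ 486.3 -213.5   77.6] [-1.3  0.3 -1.7]
[ 486.4 -213.5   77.9] [-1.7  0.7 -0.4]
[ 487.  -213.7   78.3] [ 0.8 -0.2  0.3]
pos [ 487.  -213.7   78.3] yaw [-9.015e+01  1.000e-02  1.700e+01] w74.0 t16.7 F [ 0.8 -0.2  0.3]
total toolframe dp [ 0.1 46.3  0.3] rv [ 0.15  0.3  -0.01] min rows 2
rows
  [ 0.  23.1  0.1] [ 0.07  0.15 -0.  ]
  [ 0.  23.1  0.1] [ 0.07  0.15 -0.  ]
```

Now straight down in small rows from a settled pose.

move_arm --deltas '[{"dp": [0,8,0],"rotation": [0,0,0]},{"dp": [0,8,0],"rotation": [0,0,0]},{"dp": [0,6,0],"rotation": [0,0,0]}]'

```text
t: 16.92
eef_pos: [0.4885, -0.2141, 0.0565]
ee_rot: [-1.575, -0.004, 0.297]
force: [0.5, -0.2, -0.1]
width: 0.0739
```

```bash
python3 st.py; python3 go.py 487 -213.5 32 16.7
```

```text
[ 487.6 -213.9   55.2] [-0.8  0.4 -1.5]
[ 487.5 -214.    55.8] [-0.1  1.1 -0.2]
[ 487.9 -214.1   56.5] [0.7 0.2 1.6]
pos [ 487.9 -214.1   56.5] yaw [-90.21  -0.1   17.01] w74.2 t17.1 F [0.7 0.2 1.6]
total toolframe dp [-0.8 24.5  0.9] rv [0.21 0.31 0.1 ] min rows 1
rows
  [-0.8 24.5  0.9] [0.21 0.31 0.1 ]
```

```bash
python3 look.py s16 scene 150 160 210 205
```

```text
[ 488.3 -214.2   56.9] [ 0.  -0.5  0.4] 0.07393057321143305
```

View pics/s16.png

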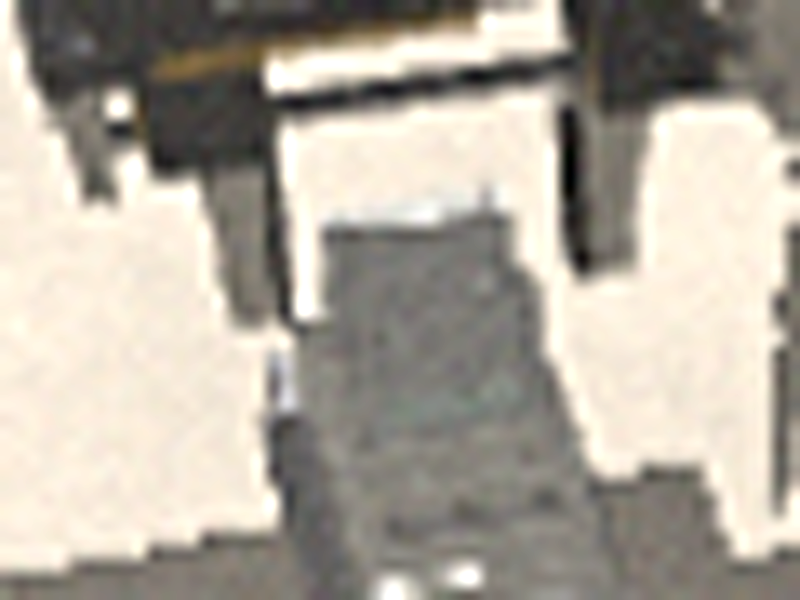

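move_arm --deltas '[{"dp": [-1,9,0.5],"rotation": [0.2,0.2,0]},{"dp": [0,8,0],"rotation": [0,0,0]},{"dp": [0,6,0],"rotation": [0,0,0]}]'

```text
t: 17.37
eef_pos: [0.4889, -0.2142, 0.034]
ee_rot: [-1.573, -0.006, 0.293]
force: [0.7, 0.7, 0.1]
width: 0.0736
```

```bash
python3 st.py; python3 go.py 487 -213.5 32 16.7;python3 look.py s17 scene 150 160 210 205
```

```text
[ 488.  -214.    32.8] [-0.4  0.4 -2.1]
[ 487.9 -214.1   33.3] [-0.3  1.  -0.9]
[ 488.3 -214.2   34. ] [0.2 0.4 0.3]
pos [ 488.3 -214.2   34. ] yaw [-90.08  -0.25  16.82] w74.1 t17.5 F [0.2 0.4 0.3]
total toolframe dp [-1.1  2.   1.1] rv [0.08 0.12 0.25] min rows 1
rows
  [-1.1  2.   1.1] [0.08 0.12 0.25]
[ 488.8 -214.2   34.5] [0.2 0.4 0.3] 0.07345511731180494
```

View pics/s17.png

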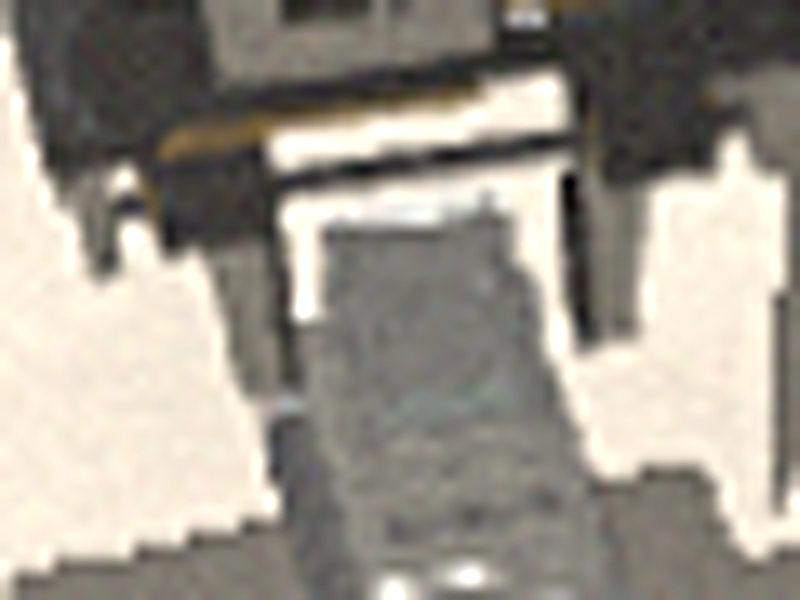

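Straddling the second cell; close.

move_arm --deltas '[{"dp": [-1.5,2,1],"rotation": [0,0,0.2]},{"dp": [0,0,0],"rotation": [0,0,0]},{"dp": [0,0,0],"rotation": [0,0,0]},{"dp": [0,0,0],"rotation": [0,0,0]},{"dp": [0,0,0],"rotation": [0,0,0]}]' --jaw 255

```text
t: 17.98
eef_pos: [0.4874, -0.2133, 0.0332]
ee_rot: [-1.573, -0.003, 0.294]
force: [-0.3, 1.2, -1.1]
width: 0.0496
```

move_arm --deltas '[{"dp": [0,0,0],"rotation": [0,0,0]},{"dp": [0,0,0],"rotation": [0,0,0]},{"dp": [0,0,0],"rotation": [0,0,0]},{"dp": [0,0,0],"rotation": [0,0,0]}]'

```text
t: 18.32
eef_pos: [0.4874, -0.2132, 0.0332]
ee_rot: [-1.573, -0.003, 0.294]
force: [0.2, 1.2, -2.3]
width: 0.0496
```

```bash
python3 st.py
```

```text
[ 487.4 -213.2   33.2] [ 0.6  0.6 -0.9]
[ 487.4 -213.2   33.2] [-0.5  0.6  0.2]
[ 487.4 -213.2   33.2] [-0.8  1.6 -0.9]
```

move_arm --deltas '[{"dp": [0,-10,0],"rotation": [0,0,0]},{"dp": [0,-15,0],"rotation": [0,0,0]},{"dp": [0,-20,0],"rotation": [0,0,0]},{"dp": [0,-20,0],"rotation": [0,0,0]},{"dp": [0,-25,0],"rotation": [0,0,0]}]'

```text
t: 18.88
eef_pos: [0.4846, -0.212, 0.1219]
ee_rot: [-1.568, 0.005, 0.293]
force: [-0.0, 0.7, -1.2]
width: 0.0493
```

move_arm --deltas '[{"dp": [0,-25,0],"rotation": [0,0,0]},{"dp": [0,-25,0],"rotation": [0,0,0]},{"dp": [0,-25,0],"rotation": [0,0,0]},{"dp": [0,-10,0],"rotation": [0,0,0]}]'

```text
t: 19.22
eef_pos: [0.4842, -0.2131, 0.2172]
ee_rot: [-1.571, 0.002, 0.293]
force: [0.1, -0.6, -0.2]
width: 0.0495
```

```bash
python3 look.py s18 scene 145 110 245 210; python3 go.py 599.5 171.5 205 -6.6
```

```text
[ 484.9 -213.3  218.4] [ 0.7 -0.3  1. ] 0.049484068963793634
pos [ 484.9 -213.3  218.4] yaw [-9.007e+01  2.000e-02  1.679e+01] w49.5 t19.3 F [ 0.7 -0.3  1. ]
total toolframe dp [220.9  13.  335.3] rv [ 7.000e-02  2.339e+01 -1.000e-02] min rows 10
rows
  [22.1  1.3 33.5] [ 0.01  2.34 -0.  ]
  [20.7  1.3 34.4] [ 0.01  2.34 -0.  ]
  [19.3  1.3 35.2] [ 0.01  2.34 -0.  ]
  [17.8  1.3 36. ] [ 0.01  2.34 -0.  ]
  [16.3  1.3 36.7] [ 0.01  2.34 -0.  ]
  [14.8  1.3 37.3] [ 0.01  2.34 -0.  ]
  [13.3  1.3 37.9] [ 0.01  2.34 -0.  ]
  [11.7  1.3 38.4] [ 0.01  2.34 -0.  ]
  [10.2  1.3 38.8] [ 0.01  2.34 -0.  ]
  [ 8.6  1.3 39.2] [ 0.01  2.34 -0.  ]
```

View pics/s18.png

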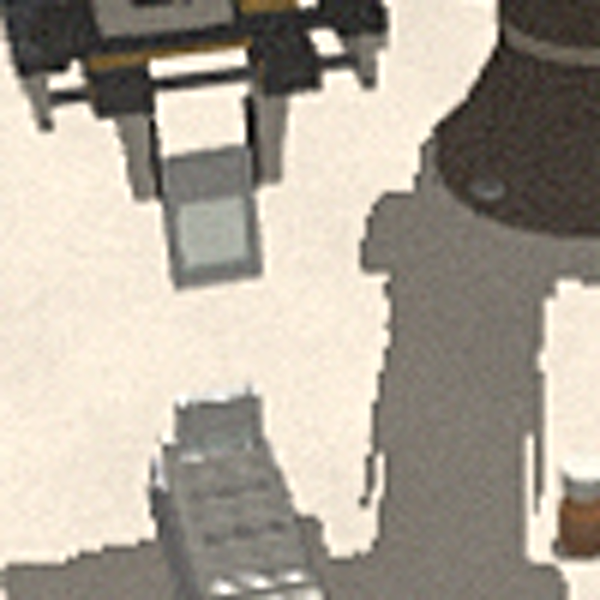

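move_arm --deltas '[{"dp": [16,0,24],"rotation": [0,2.3,0]},{"dp": [20,2,32],"rotation": [0,2.3,0]},{"dp": [19,2,35],"rotation": [0,2.3,0]},{"dp": [18,2,36],"rotation": [0,2.3,0]},{"dp": [16,2,37],"rotation": [0,2.3,0]}]'

```text
t: 19.68
eef_pos: [0.5382, -0.0355, 0.2161]
ee_rot: [-1.574, -0.005, 0.074]
force: [1.0, -0.4, -2.0]
width: 0.0497
```

move_arm --deltas '[{"dp": [15,2,37],"rotation": [0,2.3,0]},{"dp": [13,2,38],"rotation": [0,2.3,0]},{"dp": [12,2,38],"rotation": [0,2.3,0]},{"dp": [10,2,36],"rotation": [0,2.3,0]},{"dp": [6,2,20],"rotation": [0,1.5,0]}]'

```text
t: 20.1
eef_pos: [0.594, 0.1439, 0.2082]
ee_rot: [-1.573, -0.007, -0.122]
force: [0.3, -0.1, -2.0]
width: 0.0496
```

```bash
python3 go.py 599.5 171.5 190 -6.6; python3 st.py;  python3 go.py 599.5 171.5 190 -6.6
```

```text
pos [594.  143.9 208.2] yaw [-90.11  -0.39  -7.  ] w49.6 t20.1 F [ 0.3 -0.1 -2. ]
total toolframe dp [ 1.9 18.1 28.1] rv [ 0.11 -0.4   0.39] min rows 1
rows
  [ 1.9 18.1 28.1] [ 0.11 -0.4   0.39]
[595.  146.  207.3] [ 2.4  1.5 -0.7]
[594.  143.7 207.2] [-0.5 -0.8 -0.7]
[593.4 142.  207.5] [ 0.1 -0.8 -0.7]
pos [593.4 142.  207.5] yaw [-90.17  -0.31  -6.84] w49.7 t20.2 F [ 0.1 -0.8 -0.7]
total toolframe dp [ 2.4 17.4 30. ] rv [ 0.17 -0.24  0.31] min rows 1
rows
  [ 2.4 17.4 30. ] [ 0.17 -0.24  0.31]
```

move_arm --deltas '[{"dp": [1,6,14],"rotation": [0,0,0.3]},{"dp": [1,6,12],"rotation": [0,0,0]},{"dp": [0,3,4],"rotation": [0,0,0]}]'

```text
t: 20.5
eef_pos: [0.5987, 0.1708, 0.1932]
ee_rot: [-1.574, -0.001, -0.12]
force: [-0.5, -0.4, -0.4]
width: 0.0498
```

```bash
python3 st.py;  python3 go.py 599.5 171.5 180 -6.6;python3 look.py s19 scene 245 110 365 200
```

```text
[598.3 170.8 192.5] [-0.2 -0.5 -2.1]
[598.2 170.2 193. ] [ 0.6 -0.2 -0.7]
[598.4 169.8 193.5] [ 0.1 -0.1 -0.5]
pos [598.4 169.8 193.5] yaw [-9.021e+01 -2.000e-02 -6.890e+00] w49.4 t20.6 F [ 0.1 -0.1 -0.5]
total toolframe dp [ 0.9 13.5  1.9] rv [ 0.21 -0.29  0.02] min rows 1
rows
  [ 0.9 13.5  1.9] [ 0.21 -0.29  0.02]
[598.5 169.7 193.9] [-0.8  0.6 -0.9] 0.04981439577032761
```

View pics/s19.png

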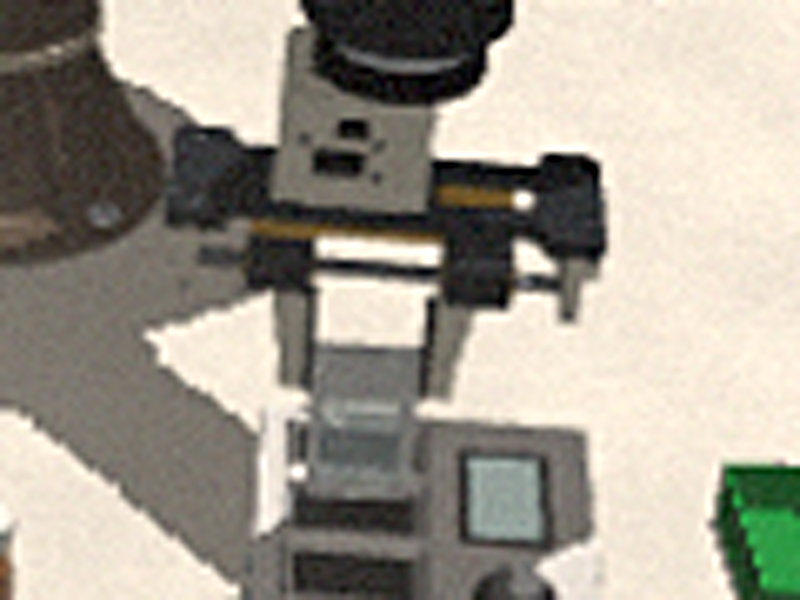

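move_arm --deltas '[{"dp": [0.8,10,2],"rotation": [0.2,-0.3,0]},{"dp": [0,12,0],"rotation": [0,0,0]},{"dp": [0,12,0],"rotation": [0,0,0]},{"dp": [0,10,0],"rotation": [0,0,0]}]'

```text
t: 21.03
eef_pos: [0.6016, 0.1705, 0.1512]
ee_rot: [-1.566, -0.007, -0.116]
force: [-2.0, 0.2, -1.1]
width: 0.0495
```

```bash
python3 st.py;  python3 go.py 599.5 171.5 95 -6.6
```

```text
[600.4 170.1 148.9] [-0.8 -0.6 -4.4]
[600.5 170.  149.9] [-0.2 -0.4 -1.9]
[601.2 170.3 151.2] [-0.1 -0.1 -0.4]
pos [601.2 170.3 151.2] yaw [-89.81  -0.31  -6.62] w49.7 t21.2 F [-0.1 -0.1 -0.4]
total toolframe dp [-2.1 56.2  0.8] rv [-0.19 -0.02  0.31] min rows 2
rows
  [-1.1 28.1  0.4] [-0.1  -0.01  0.16]
  [-1.  28.1  0.4] [-0.1  -0.01  0.16]
```

move_arm --deltas '[{"dp": [-2,8,0.8],"rotation": [-0.2,0,0.3]},{"dp": [0,10,0],"rotation": [0,0,0]},{"dp": [0,10,0],"rotation": [0,0,0]},{"dp": [0,8,0],"rotation": [0,0,0]}]'

```text
t: 21.52
eef_pos: [0.6022, 0.1723, 0.1168]
ee_rot: [-1.568, -0.007, -0.115]
force: [0.5, -0.7, -0.1]
width: 0.0499
```

```bash
python3 st.py;  python3 go.py 599.5 171.5 95 -6.6
```

```text
[601.3 172.1 115. ] [-0.4  2.5 -3.9]
[601.4 172.1 115.6] [ 1.2  1.3 -4.3]
[601.8 172.1 116.4] [ 2.2 -0.5 -3.3]
pos [601.8 172.1 116.4] yaw [-89.87  -0.3   -6.59] w49.8 t21.7 F [ 2.2 -0.5 -3.3]
total toolframe dp [-2.3 21.4 -0.9] rv [-0.13  0.01  0.3 ] min rows 1
rows
  [-2.3 21.4 -0.9] [-0.13  0.01  0.3 ]
```

move_arm --deltas '[{"dp": [-2,7,-0.8],"rotation": [-0.1,0,0.3]},{"dp": [0,7,0],"rotation": [0,0,0]},{"dp": [0,6,0],"rotation": [0,0,0]}]'

```text
t: 21.92
eef_pos: [0.6009, 0.172, 0.097]
ee_rot: [-1.569, -0.002, -0.114]
force: [0.7, -0.2, 0.5]
width: 0.0495
```

```bash
python3 st.py;  python3 go.py 599.5 171.5 95 -6.6
```

```text
[600.1 171.8  95.4] [ 0.2  0.8 -2.5]
[600.1 171.8  95.8] [ 1.4 -0.1 -5.3]
[600.3 171.8  96.2] [ 1.2 -0.4 -5.1]
pos [600.3 171.8  96.2] yaw [-8.995e+01 -3.000e-02 -6.580e+00] w49.9 t22.1 F [ 1.2 -0.4 -5.1]
total toolframe dp [-0.7  1.2 -0.4] rv [-0.05  0.02  0.03] min rows 1
rows
  [-0.7  1.2 -0.4] [-0.05  0.02  0.03]
```

move_arm --deltas '[{"dp": [-0.5,1,0],"rotation": [0,0,0]},{"dp": [0,0,0],"rotation": [0,0,0]},{"dp": [0,0,0],"rotation": [0,0,0]},{"dp": [0,0,0],"rotation": [0,0,0]}]' --jaw 75

```text
t: 22.4
eef_pos: [0.6002, 0.1719, 0.0962]
ee_rot: [-1.57, -0.002, -0.114]
force: [0.6, 0.5, -0.4]
width: 0.0613
```

move_arm --deltas '[{"dp": [0,-20,0],"rotation": [0,0,0]},{"dp": [0,-20,0],"rotation": [0,0,0]},{"dp": [0,-20,0],"rotation": [0,0,0]},{"dp": [0,-5,0],"rotation": [0,0,0]}]'

```text
t: 22.73
eef_pos: [0.5991, 0.1711, 0.1628]
ee_rot: [-1.572, 0.001, -0.114]
force: [0.4, -0.5, 0.8]
width: 0.062
```

```bash
python3 st.py; python3 look.py s20 scene 245 120 365 210;python3 go.py 599.5 171.5 150 -6.6
```

```text
[599.1 171.2 162.5] [-0.2 -0.6  1.7]
[598.3 171.  160.7] [-0.2 -0.6 -0.6]
[597.5 170.7 159.3] [-1.2 -0.2 -1.6]
[597.  170.4 158.3] [ 0.1  0.1 -1.3] 0.061774401896180706
pos [597.  170.4 158.3] yaw [-90.2    0.33  -6.6 ] w61.8 t22.9 F [ 0.1  0.1 -1.3]
total toolframe dp [2.4 8.3 1.4] rv [ 0.2   0.   -0.33] min rows 1
rows
  [2.4 8.3 1.4] [ 0.2   0.   -0.33]
```

View pics/s20.png

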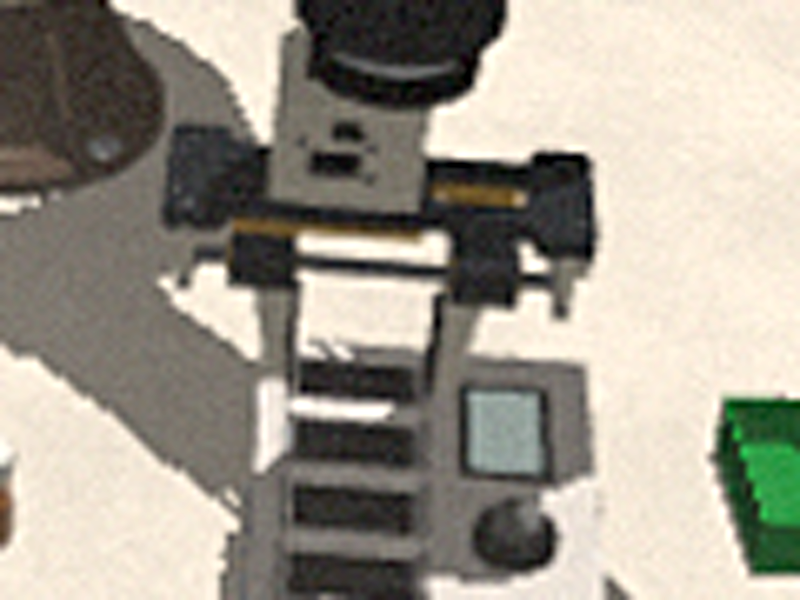

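move_arm --deltas '[{"dp": [2,5,1],"rotation": [0.2,0,-0.3]},{"dp": [0,5,0],"rotation": [0,0,0]},{"dp": [0,5,0],"rotation": [0,0,0]},{"dp": [0,5,0],"rotation": [0,0,0]},{"dp": [0,5,0],"rotation": [0,0,0]}]' --jaw 255

```text
t: 23.35
eef_pos: [0.5974, 0.1703, 0.1272]
ee_rot: [-1.573, 0.004, -0.116]
force: [-1.3, 0.0, -0.6]
width: 0.0339
```

move_arm --deltas '[{"dp": [0,3,0],"rotation": [0,0,0]},{"dp": [0,3,0],"rotation": [0,0,0]},{"dp": [0,3,0],"rotation": [0,0,0]},{"dp": [0,2,0],"rotation": [0,0,0]},{"dp": [0,1,0],"rotation": [0,0,0]}]'

```text
t: 23.77
eef_pos: [0.5961, 0.1697, 0.1111]
ee_rot: [-1.576, 0.008, -0.116]
force: [-0.7, 0.1, 0.5]
width: 0.0022
```

```bash
python3 st.py;  python3 go.py 599.5 171.5 60 -6.6
```

```text
[596.  169.6 111. ] [-0.4  0.6  0.1]
[596.2 169.7 111.3] [-0.4  0.1 -0.2]
[596.3 169.8 111.6] [-0.9  1.2  0.2]
pos [596.3 169.8 111.6] yaw [-90.27   0.42  -6.63] w0.8 t23.9 F [-0.9  1.2  0.2]
total toolframe dp [ 3.4 51.5  2.3] rv [ 0.27 -0.03 -0.42] min rows 2
rows
  [ 1.7 25.8  1.2] [ 0.14 -0.01 -0.21]
  [ 1.6 25.8  1.1] [ 0.14 -0.01 -0.21]
```

move_arm --deltas '[{"dp": [3,8,2],"rotation": [0.2,0,-0.4]},{"dp": [0,10,0],"rotation": [0,0,0]},{"dp": [0,10,0],"rotation": [0,0,0]},{"dp": [0,10,0],"rotation": [0,0,0]}]'

```text
t: 24.25
eef_pos: [0.6022, 0.1727, 0.0741]
ee_rot: [-1.568, -0.006, -0.115]
force: [-0.3, -0.5, 3.8]
width: 0.0005
```

```bash
python3 st.py;  python3 go.py 599.5 171.5 60 -6.6
```

```text
[601.  172.3  71.6] [ 0.3  0.5 -0.7]
[600.9 172.2  72.4] [ 0.1  0.  -0.4]
[601.2 172.2  73.4] [-0.  -0.   0.4]
pos [601.2 172.2  73.4] yaw [-89.93  -0.2   -6.61] w0.6 t24.4 F [-0.  -0.   0.4]
total toolframe dp [-1.6 13.4 -0.9] rv [-0.07 -0.01  0.2 ] min rows 1
rows
  [-1.6 13.4 -0.9] [-0.07 -0.01  0.2 ]
```

move_arm --deltas '[{"dp": [-1.5,6,-0.5],"rotation": [0,0,0.2]},{"dp": [0,6,0],"rotation": [0,0,0]},{"dp": [0,4,0],"rotation": [0,0,0]}]'

```text
t: 24.65
eef_pos: [0.6008, 0.1723, 0.0578]
ee_rot: [-1.569, -0.002, -0.115]
force: [0.3, -0.8, 1.2]
width: 0.0005
```

move_arm --deltas '[{"dp": [0,2,0],"rotation": [0,0,0]},{"dp": [0,1,0],"rotation": [0,0,0]}]'

```text
t: 24.82
eef_pos: [0.6003, 0.1721, 0.0535]
ee_rot: [-1.569, -0.001, -0.115]
force: [0.3, 0.2, 1.3]
width: 0.0004
```

move_arm --deltas '[{"dp": [0,2,0],"rotation": [0,0,0]},{"dp": [0,1,0],"rotation": [0,0,0]}]'

```text
t: 24.98
eef_pos: [0.6026, 0.1721, 0.0529]
ee_rot: [-1.569, -0.005, -0.113]
force: [-0.9, -1.5, 6.8]
width: 0.0004
```

```bash
python3 st.py;  python3 go.py 599.5 171.5 60 -6.6
```

```text
[602.6 172.   52.9] [-1.1 -2.   7.3]
[602.5 172.1  52.9] [-0.4 -1.5  7.2]
[602.5 172.   52.9] [ 0.  -2.2  7.5]
pos [602.5 172.   52.9] yaw [-89.88  -0.29  -6.52] w0.6 t25.1 F [ 0.  -2.2  7.5]
total toolframe dp [-2.9 -7.1 -0.9] rv [-0.12  0.08  0.29] min rows 1
rows
  [-2.9 -7.1 -0.9] [-0.12  0.08  0.29]
```

move_arm --deltas '[{"dp": [-2,-6,0],"rotation": [0,0,0.2]},{"dp": [0,-25,0],"rotation": [0,0,0]},{"dp": [0,-30,0],"rotation": [0,0,0]},{"dp": [0,-30,0],"rotation": [0,0,0]},{"dp": [0,-15,0],"rotation": [0,0,0]}]' --jaw 40

```text
t: 25.55
eef_pos: [0.5956, 0.17, 0.1576]
ee_rot: [-1.575, 0.01, -0.115]
force: [0.9, 0.5, 0.1]
width: 0.0283
```

```bash
python3 look.py s21 scene 245 120 365 210
python3 - <<'E'
from m import *
for n in('top','scene'):
    f=grab(n)
    for c in cells(f):print(c)
E
python3 go.py 447 -225.5 160 16.7
```

```text
[596.8 170.5 160. ] [1.4 0.  3. ] 0.03243216642704217
(array([ 0.44573735, -0.22154679]), np.float64(0.09281054263479227), array([12., 50.]), np.float32(16.614506), np.int32(49))
(array([ 0.45748746, -0.21883415]), np.float64(0.08850914497695062), array([19., 50.]), np.float32(13.979427), np.int32(65))
pos [595.2 170.2 155.7] yaw [-90.22   0.61  -6.62] w40.3 t25.7 F [ 0.6  0.2 -1.2]
total toolframe dp [-101.6   -1.7 -410.2] rv [  0.09 -23.32  -0.64] min rows 11
rows
  [ -9.2  -0.2 -37.3] [ 0.01 -2.12 -0.06]
  [-10.6  -0.2 -36.9] [ 0.01 -2.12 -0.06]
  [-12.   -0.2 -36.5] [ 0.01 -2.12 -0.06]
  [-13.3  -0.2 -36. ] [ 0.01 -2.12 -0.06]
  [-14.6  -0.2 -35.5] [ 0.01 -2.12 -0.06]
  [-15.9  -0.2 -35. ] [ 0.01 -2.12 -0.06]
  [-17.2  -0.3 -34.3] [ 0.01 -2.12 -0.06]
  [-18.5  -0.3 -33.7] [ 0.01 -2.12 -0.06]
  [-19.7  -0.3 -33. ] [ 0.01 -2.12 -0.06]
  [-20.9  -0.3 -32.2] [ 0.01 -2.12 -0.06]
  [-22.1  -0.4 -31.4] [ 0.01 -2.12 -0.06]
```

View pics/s21.png

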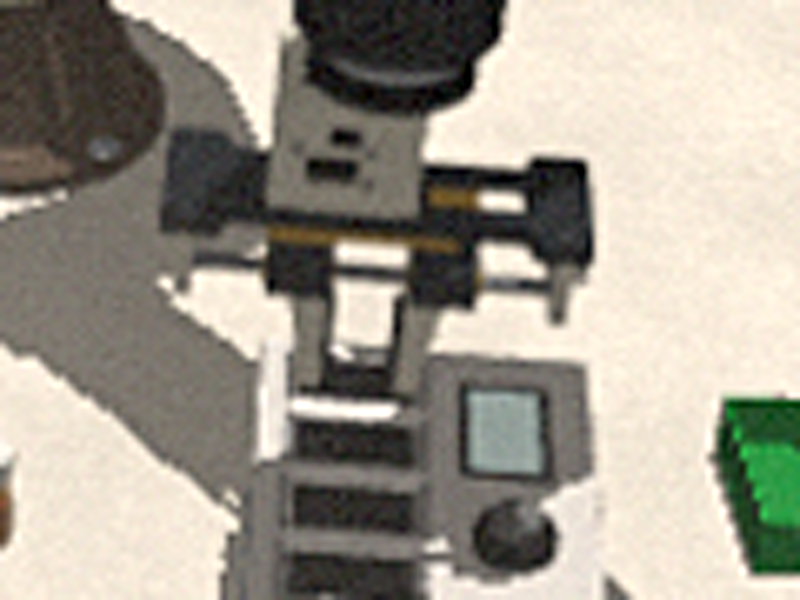

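move_arm --deltas '[{"dp": [-6,-1,-26],"rotation": [0,-2.1,0]},{"dp": [-10,-1,-37],"rotation": [0,-2.1,0]},{"dp": [-12,-1,-36],"rotation": [0,-2.1,0]},{"dp": [-13,0,-36],"rotation": [0,-2.1,0]},{"dp": [-14,0,-35],"rotation": [0,-2.1,0]}]'

```text
t: 26.12
eef_pos: [0.5304, 0.0021, 0.1537]
ee_rot: [-1.573, 0.019, 0.082]
force: [0.7, -1.3, -0.1]
width: 0.0719
```

move_arm --deltas '[{"dp": [-16,0,-35],"rotation": [0,-2.1,0]},{"dp": [-17,0,-34],"rotation": [0,-2.1,0]},{"dp": [-18,0,-34],"rotation": [0,-2.1,0]},{"dp": [-19,0,-33],"rotation": [0,-2.1,0]},{"dp": [-19,0,-30],"rotation": [0,-2.1,0]}]'

```text
t: 26.53
eef_pos: [0.459, -0.183, 0.151]
ee_rot: [-1.566, 0.028, 0.276]
force: [0.6, 0.5, -0.4]
width: 0.0741
```

```bash
python3 st.py; python3 go.py 447 -225.5 120 16.7
```

```text
[ 456.5 -186.9  150.7] [-2.7 -4.2 -0.6]
[ 457.9 -184.9  150.8] [-0.4  0.5 -0.2]
[ 459.  -183.4  150.9] [-0.   1.  -0.4]
pos [ 459.  -183.4  150.9] yaw [-89.74   1.61  15.48] w73.9 t26.7 F [-0.   1.  -0.4]
total toolframe dp [-21.9  31.3 -37.5] rv [-0.28 -1.22 -1.61] min rows 2
rows
  [-11.   15.7 -18.7] [-0.14 -0.61 -0.8 ]
  [-11.4  15.6 -18.6] [-0.14 -0.61 -0.8 ]
```

move_arm --deltas '[{"dp": [-8,8,-14],"rotation": [-0.1,-0.6,-0.8]},{"dp": [-8,12,-14],"rotation": [-0.1,-0.6,-0.8]},{"dp": [-3,8,-5],"rotation": [0,0,0]}]'

```text
t: 26.93
eef_pos: [0.4501, -0.22, 0.1221]
ee_rot: [-1.569, -0.002, 0.292]
force: [0.1, 0.1, -0.1]
width: 0.0739
```

```bash
python3 st.py; python3 go.py 447 -225.5 75 16.7
```

```text
[ 449.2 -219.9  120.6] [-0.8  0.4 -2. ]
[ 449.7 -219.5  121.6] [ 0.8 -0.4 -0.2]
[ 450.6 -219.3  122.5] [0.2 0.2 0. ]
pos [ 450.6 -219.3  122.5] yaw [-8.991e+01 -1.000e-02  1.666e+01] w73.4 t27.1 F [0.2 0.2 0. ]
total toolframe dp [-5.3 47.5 -5. ] rv [-0.09 -0.04  0.01] min rows 2
rows
  [-2.6 23.8 -2.5] [-0.05 -0.02  0.01]
  [-2.6 23.8 -2.5] [-0.05 -0.02  0.01]
```

move_arm --deltas '[{"dp": [-5,9,-5],"rotation": [0,0,0]},{"dp": [0,10,0],"rotation": [0,0,0]},{"dp": [0,10,0],"rotation": [0,0,0]},{"dp": [0,8,0],"rotation": [0,0,0]}]'

```text
t: 27.42
eef_pos: [0.4506, -0.2238, 0.0851]
ee_rot: [-1.571, -0.004, 0.294]
force: [-0.9, 0.8, -0.5]
width: 0.074
```

```bash
python3 st.py; python3 go.py 447 -225.5 32 16.7; python3 look.py s22 scene 140 140 210 193
```

```text
[ 449.6 -223.5   83.6] [-1.1 -0.4 -0.9]
[ 449.6 -223.7   84.5] [-0.  -0.1 -0.4]
[ 450.1 -224.    85.4] [ 0.6 -0.7  0.2]
pos [ 450.1 -224.    85.4] yaw [-90.    -0.14  16.84] w74.2 t27.6 F [ 0.6 -0.7  0.2]
total toolframe dp [-3.5 53.4 -0.6] rv [0.   0.14 0.14] min rows 2
rows
  [-1.8 26.7 -0.3] [0.   0.07 0.07]
  [-1.7 26.7 -0.3] [0.   0.07 0.07]
[ 450.6 -224.1   86.1] [-0.8 -0.2  1.1] 0.07379292975502613
```

View pics/s22.png

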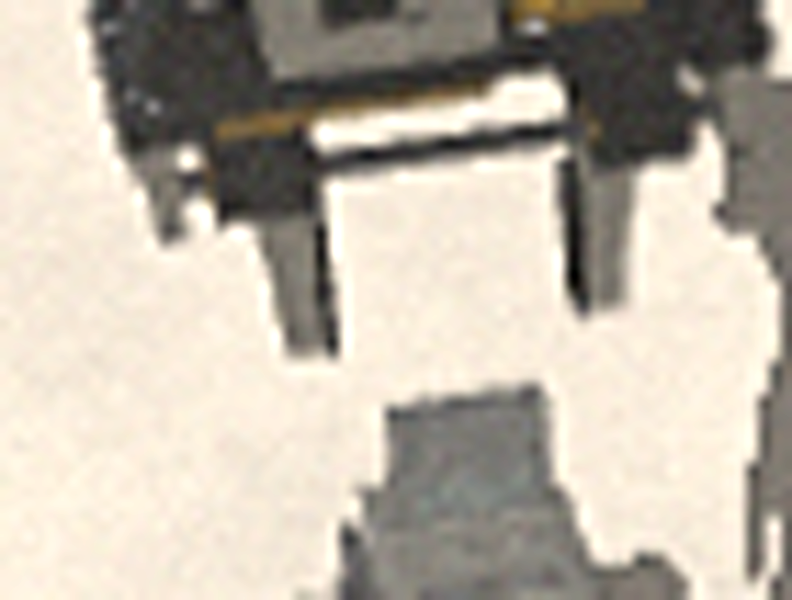

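move_arm --deltas '[{"dp": [-3.5,8,-0.5],"rotation": [0,0.1,0.1]},{"dp": [0,9,0],"rotation": [0,0,0]},{"dp": [0,9,0],"rotation": [0,0,0]},{"dp": [0,4,0],"rotation": [0,0,0]}]'

```text
t: 27.95
eef_pos: [0.4492, -0.2258, 0.0557]
ee_rot: [-1.573, -0.006, 0.293]
force: [-0.1, 0.1, -0.3]
width: 0.0742
```

```bash
python3 st.py; python3 go.py 447 -225.5 32 16.7; python3 look.py s23 scene 140 140 210 193
```

```text
[ 448.9 -225.8   55.2] [-1.4 -0.2 -0.4]
[ 449.1 -225.9   55.9] [-0.   0.1 -0.2]
[ 449.5 -226.    56.6] [0.3 0.4 0.4]
pos [ 449.5 -226.    56.6] yaw [-90.17  -0.34  16.78] w73.7 t28.1 F [0.3 0.4 0.4]
total toolframe dp [-2.4 24.6  1.3] rv [0.17 0.08 0.34] min rows 1
rows
  [-2.4 24.6  1.3] [0.17 0.08 0.34]
[ 449.9 -226.    57. ] [0.2 0.3 0.7] 0.07393617540612424
```

View pics/s23.png

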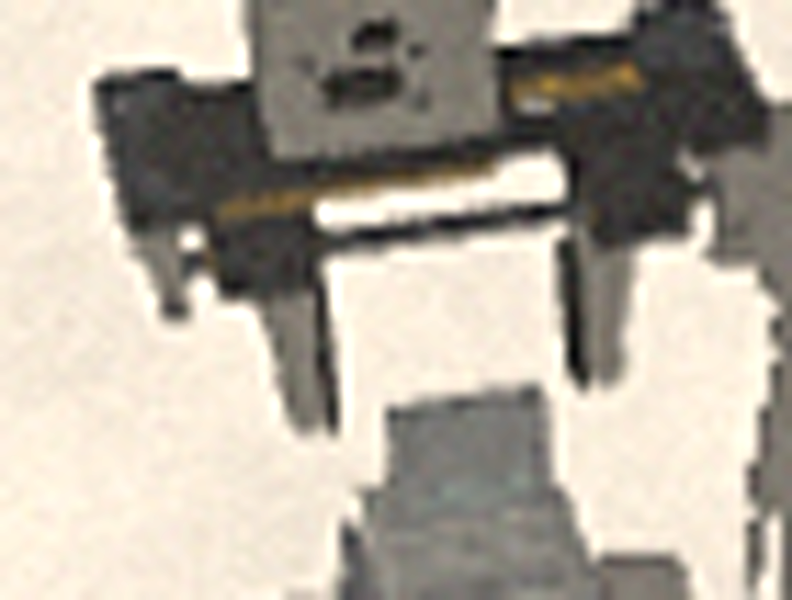

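move_arm --deltas '[{"dp": [-2.5,8,1.5],"rotation": [0.2,0,0.3]},{"dp": [0,9,0],"rotation": [0,0,0]},{"dp": [0,7,0],"rotation": [0,0,0]}]'

```text
t: 28.4
eef_pos: [0.449, -0.2256, 0.0335]
ee_rot: [-1.572, -0.005, 0.293]
force: [-0.1, 0.6, 1.3]
width: 0.0738
```

```bash
python3 st.py; python3 go.py 447 -225.5 32 16.7
```

```text
[ 447.9 -225.4   32. ] [-0.1  0.8 -1.9]
[ 447.8 -225.5   32.7] [-0.8  0.3 -0.2]
[ 448.2 -225.6   33.3] [-0.1  0.8  0.1]
pos [ 448.2 -225.6   33.3] yaw [-90.05  -0.18  16.81] w73.9 t28.6 F [-0.1  0.8  0.1]
total toolframe dp [-1.2  1.3  0.4] rv [0.05 0.11 0.18] min rows 1
rows
  [-1.2  1.3  0.4] [0.05 0.11 0.18]
```

move_arm --deltas '[{"dp": [-1,1.5,0.5],"rotation": [0,0,0.2]},{"dp": [0,0,0],"rotation": [0,0,0]},{"dp": [0,0,0],"rotation": [0,0,0]},{"dp": [0,0,0],"rotation": [0,0,0]},{"dp": [0,0,0],"rotation": [0,0,0]}]' --jaw 255

```text
t: 28.97
eef_pos: [0.4473, -0.225, 0.0322]
ee_rot: [-1.571, 0.0, 0.293]
force: [-0.7, 1.3, -1.0]
width: 0.0498
```

move_arm --deltas '[{"dp": [0,0,0],"rotation": [0,0,0]},{"dp": [0,0,0],"rotation": [0,0,0]},{"dp": [0,0,0],"rotation": [0,0,0]},{"dp": [0,0,0],"rotation": [0,0,0]}]'

```text
t: 29.3
eef_pos: [0.4473, -0.225, 0.0322]
ee_rot: [-1.572, -0.0, 0.293]
force: [0.1, 0.7, -1.0]
width: 0.0496
```

move_arm --deltas '[{"dp": [0,-10,0],"rotation": [0,0,0]},{"dp": [0,-15,0],"rotation": [0,0,0]},{"dp": [0,-20,0],"rotation": [0,0,0]},{"dp": [0,-20,0],"rotation": [0,0,0]},{"dp": [0,-25,0],"rotation": [0,0,0]}]'

```text
t: 29.72
eef_pos: [0.4445, -0.2237, 0.1213]
ee_rot: [-1.566, 0.007, 0.292]
force: [0.7, -0.1, -1.7]
width: 0.0498
```

move_arm --deltas '[{"dp": [0,-25,0],"rotation": [0,0,0]},{"dp": [0,-25,0],"rotation": [0,0,0]},{"dp": [0,-25,0],"rotation": [0,0,0]},{"dp": [0,-10,0],"rotation": [0,0,0]}]'

```text
t: 30.05
eef_pos: [0.4443, -0.2248, 0.2165]
ee_rot: [-1.569, 0.005, 0.292]
force: [0.1, -0.0, -0.4]
width: 0.0497
```

```bash
python3 look.py s24 scene 145 110 245 210; python3 go.py 546 177.5 205 -6.6
```

```text
[ 444.9 -225.   217.7] [1.2 0.6 1.3] 0.049402896828105565
pos [ 444.9 -225.   217.7] yaw [-89.98   0.18  16.74] w49.4 t30.1 F [1.2 0.6 1.3]
total toolframe dp [212.8  12.1 356.4] rv [ 1.000e-02  2.334e+01 -1.800e-01] min rows 11
rows
  [19.3  1.1 32.4] [ 0.    2.12 -0.02]
  [18.1  1.1 33.1] [ 0.    2.12 -0.02]
  [16.9  1.1 33.7] [ 0.    2.12 -0.02]
  [15.6  1.1 34.3] [ 0.    2.12 -0.02]
  [14.3  1.1 34.9] [ 0.    2.12 -0.02]
  [13.   1.1 35.4] [ 0.    2.12 -0.02]
  [11.7  1.1 35.9] [ 0.    2.12 -0.02]
  [10.4  1.1 36.3] [ 0.    2.12 -0.02]
  [ 9.   1.1 36.6] [ 0.    2.12 -0.02]
  [ 7.7  1.1 36.9] [ 0.    2.12 -0.02]
  [ 6.3  1.1 37.2] [ 0.    2.12 -0.02]
```

View pics/s24.png

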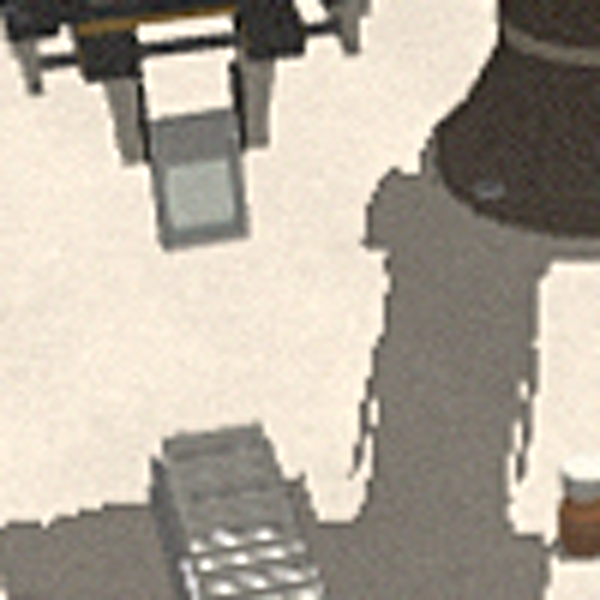

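Third cell held; the rack looks empty. On to port 1.

move_arm --deltas '[{"dp": [14,0,24],"rotation": [0,2.1,0]},{"dp": [18,2,32],"rotation": [0,2.1,0]},{"dp": [17,2,34],"rotation": [0,2.1,0]},{"dp": [16,2,34],"rotation": [0,2.1,0]},{"dp": [14,2,35],"rotation": [0,2.1,0]}]'

```text
t: 30.52
eef_pos: [0.4879, -0.0534, 0.2146]
ee_rot: [-1.573, -0.002, 0.091]
force: [0.9, 0.1, -1.8]
width: 0.0494
```

move_arm --deltas '[{"dp": [13,2,35],"rotation": [0,2.1,0]},{"dp": [12,2,36],"rotation": [0,2.1,0]},{"dp": [10,2,36],"rotation": [0,2.1,0]},{"dp": [9,2,36],"rotation": [0,2.1,0]},{"dp": [8,2,36],"rotation": [0,2.1,0]}]'

```text
t: 30.93
eef_pos: [0.5357, 0.1346, 0.207]
ee_rot: [-1.572, -0.004, -0.102]
force: [0.8, -0.1, -0.8]
width: 0.0494
```

```bash
python3 st.py;  python3 go.py 546 177.5 190 -6.6
```

```text
[537.9 139.8 206.2] [ 4.3  5.4 -0.1]
[536.7 137.  206. ] [-0.3 -0.5 -1.6]
[535.9 135.  206.1] [-0.6 -1.7 -2.4]
pos [535.9 135.  206.1] yaw [-90.14  -0.13  -5.58] w49.9 t31.1 F [-0.6 -1.7 -2.4]
total toolframe dp [ 5.9 16.  43.3] rv [0.14 1.02 0.13] min rows 2
rows
  [ 3.   8.  21.7] [0.07 0.51 0.06]
  [ 2.8  8.  21.7] [0.07 0.51 0.06]
```

move_arm --deltas '[{"dp": [2.5,6,18],"rotation": [0,0.5,0]},{"dp": [2.5,6,18],"rotation": [0,0.5,0]},{"dp": [0,2,6],"rotation": [0,0,0]}]'

```text
t: 31.33
eef_pos: [0.5443, 0.175, 0.1928]
ee_rot: [-1.574, -0.002, -0.116]
force: [1.5, 0.2, -1.7]
width: 0.0497
```

```bash
python3 st.py;  python3 go.py 546 177.5 180 -6.6;python3 look.py s25 scene 245 110 365 200
```

```text
[544.1 175.1 192.7] [-0.4  0.8 -0.9]
[543.9 174.2 193.1] [ 0.   0.1 -1.6]
[544.  173.8 193.5] [-0.1 -0.9 -1.6]
pos [544.  173.8 193.5] yaw [-90.2   -0.12  -6.59] w49.5 t31.5 F [-0.1 -0.9 -1.6]
total toolframe dp [ 1.5 13.5  4. ] rv [0.2  0.01 0.12] min rows 1
rows
  [ 1.5 13.5  4. ] [0.2  0.01 0.12]
[544.1 173.6 193.7] [ 1.3  1.3 -1.2] 0.04946780061104404
```

View pics/s25.png

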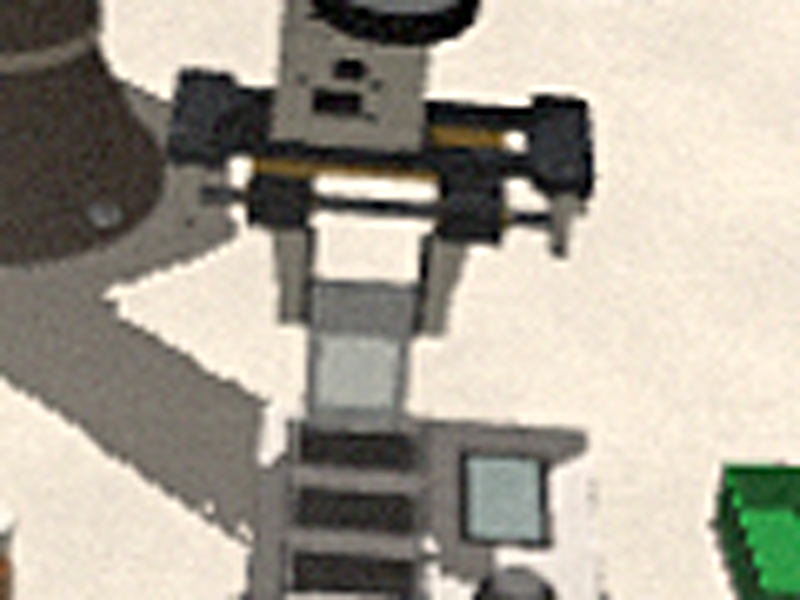

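move_arm --deltas '[{"dp": [1.5,10,4],"rotation": [0.2,0,0.1]},{"dp": [0,12,0],"rotation": [0,0,0]},{"dp": [0,12,0],"rotation": [0,0,0]},{"dp": [0,10,0],"rotation": [0,0,0]}]'

```text
t: 31.87
eef_pos: [0.5479, 0.1754, 0.1513]
ee_rot: [-1.565, -0.006, -0.118]
force: [-0.1, 0.5, -2.0]
width: 0.0496
```

```bash
python3 st.py;  python3 go.py 546 177.5 95 -6.6;python3 look.py s26 scene 245 110 365 200
```

```text
[546.8 174.9 149.1] [-0.6 -1.4 -3. ]
[546.9 174.9 150.2] [ 0.2  0.  -1.8]
[547.6 175.3 151.4] [ 0.   0.6 -1.2]
pos [547.6 175.3 151.4] yaw [-89.77  -0.28  -6.73] w49.9 t32.0 F [ 0.   0.6 -1.2]
total toolframe dp [-2.1 56.4  1.8] rv [-0.23 -0.13  0.28] min rows 2
rows
  [-1.1 28.2  0.9] [-0.11 -0.06  0.14]
  [-1.  28.2  0.9] [-0.11 -0.06  0.14]
[548.1 175.7 152.2] [-0.4  0.3 -1. ] 0.049936613834216104
```

View pics/s26.png

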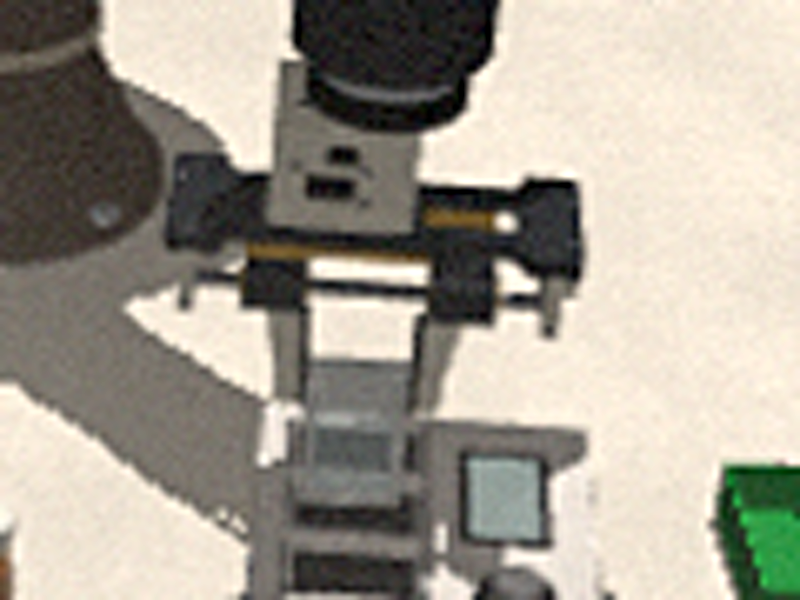

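Cell bottom (crop ~355, 500) is entering port 1, centred laterally (port 295–412, cell 300–405). Continue.

move_arm --deltas '[{"dp": [-2.3,8,1.5],"rotation": [-0.2,-0.1,0.3]},{"dp": [0,10,0],"rotation": [0,0,0]},{"dp": [0,10,0],"rotation": [0,0,0]},{"dp": [0,8,0],"rotation": [0,0,0]}]'

```text
t: 32.4
eef_pos: [0.5488, 0.179, 0.1177]
ee_rot: [-1.565, -0.007, -0.115]
force: [-0.1, -0.0, -0.8]
width: 0.05
```

```bash
python3 st.py;  python3 go.py 546 177.5 95 -6.6
```

```text
[547.9 178.6 115.9] [ 0.8  2.4 -4.1]
[548.1 178.7 116.6] [ 1.4  0.1 -5. ]
[548.5 178.6 117.4] [ 2.6 -0.4 -3.7]
pos [548.5 178.6 117.4] yaw [-89.76  -0.32  -6.57] w49.5 t32.5 F [ 2.6 -0.4 -3.7]
total toolframe dp [-2.4 22.4 -1.5] rv [-0.24  0.03  0.32] min rows 1
rows
  [-2.4 22.4 -1.5] [-0.24  0.03  0.32]
```

move_arm --deltas '[{"dp": [-2.3,7,-1],"rotation": [-0.2,0,0.3]},{"dp": [0,8,0],"rotation": [0,0,0]},{"dp": [0,6,0],"rotation": [0,0,0]}]'

```text
t: 32.8
eef_pos: [0.5471, 0.1785, 0.0966]
ee_rot: [-1.569, -0.002, -0.114]
force: [0.1, 0.5, -0.2]
width: 0.0496
```

```bash
python3 st.py;  python3 go.py 546 177.5 95 -6.6
```

```text
[546.4 178.2  95.3] [ 0.6  1.1 -3.7]
[546.3 178.2  95.7] [ 0.2  1.  -4.9]
[546.2 178.2  96. ] [-0.8  0.9 -7. ]
pos [546.2 178.2  96. ] yaw [-8.996e+01 -2.000e-02 -6.560e+00] w49.9 t33.0 F [-0.8  0.9 -7. ]
total toolframe dp [-0.1  1.  -0.7] rv [-0.04  0.04  0.02] min rows 1
rows
  [-0.1  1.  -0.7] [-0.04  0.04  0.02]
```

move_arm --deltas '[{"dp": [0,1,0],"rotation": [0,0,0]},{"dp": [0,0,0],"rotation": [0,0,0]},{"dp": [0,0,0],"rotation": [0,0,0]},{"dp": [0,0,0],"rotation": [0,0,0]}]' --jaw 75

```text
t: 33.28
eef_pos: [0.547, 0.1783, 0.0962]
ee_rot: [-1.57, -0.002, -0.114]
force: [-0.5, -0.3, 0.5]
width: 0.0618
```

move_arm --deltas '[{"dp": [0,-20,0],"rotation": [0,0,0]},{"dp": [0,-20,0],"rotation": [0,0,0]},{"dp": [0,-20,0],"rotation": [0,0,0]},{"dp": [0,-5,0],"rotation": [0,0,0]}]'

```text
t: 33.62
eef_pos: [0.5466, 0.1775, 0.1633]
ee_rot: [-1.572, -0.001, -0.114]
force: [0.5, -0.3, 0.1]
width: 0.0621
```

```bash
python3 st.py; python3 look.py s27 scene 245 110 365 200;python3 go.py 546 177.5 150 -6.6
```

```text
[546.5 177.6 163.1] [0.3 0.7 2.3]
[545.8 177.3 161.3] [ 0.8 -0.5 -0.5]
[544.9 177.  159.9] [ 0.2  0.  -0.2]
[544.4 176.7 159. ] [-0.7  0.1 -0.7] 0.061972416018951475
pos [544.4 176.7 159. ] yaw [-90.19   0.22  -6.57] w62.0 t33.8 F [-0.7  0.1 -0.7]
total toolframe dp [1.5 9.  1. ] rv [ 0.19  0.03 -0.22] min rows 1
rows
  [1.5 9.  1. ] [ 0.19  0.03 -0.22]
```

View pics/s27.png

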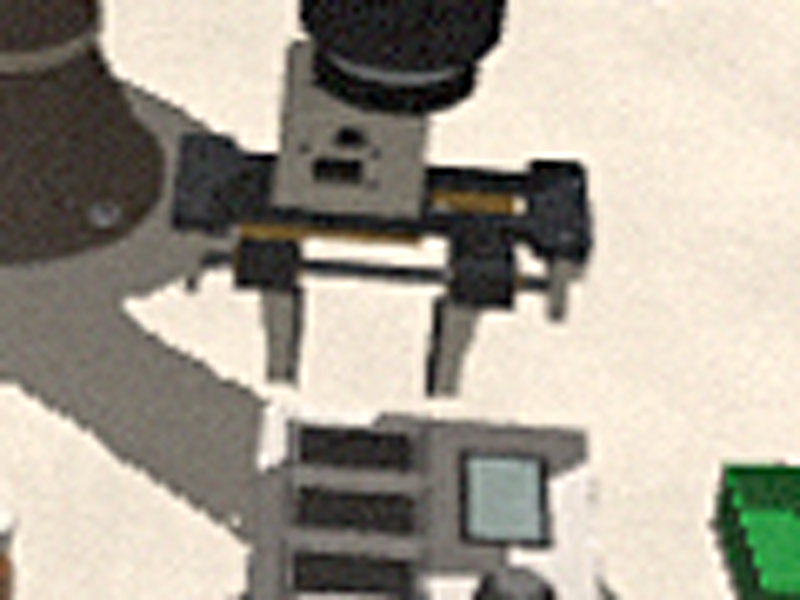

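Dropped in. Press-check as before.

move_arm --deltas '[{"dp": [2,5,1],"rotation": [0.2,0,-0.2]},{"dp": [0,5,0],"rotation": [0,0,0]},{"dp": [0,5,0],"rotation": [0,0,0]},{"dp": [0,5,0],"rotation": [0,0,0]},{"dp": [0,5,0],"rotation": [0,0,0]}]' --jaw 255

```text
t: 34.23
eef_pos: [0.545, 0.1765, 0.1283]
ee_rot: [-1.573, 0.004, -0.115]
force: [0.5, 0.3, -0.1]
width: 0.0337
```

move_arm --deltas '[{"dp": [0,3,0],"rotation": [0,0,0]},{"dp": [0,3,0],"rotation": [0,0,0]},{"dp": [0,3,0],"rotation": [0,0,0]},{"dp": [0,2,0],"rotation": [0,0,0]},{"dp": [0,1,0],"rotation": [0,0,0]}]'

```text
t: 34.65
eef_pos: [0.5438, 0.1758, 0.1123]
ee_rot: [-1.576, 0.007, -0.115]
force: [-0.3, -1.2, 0.4]
width: 0.0028
```

```bash
python3 st.py;  python3 go.py 546 177.5 60 -6.6
```

```text
[543.7 175.7 112.2] [-0.2  0.4  0.1]
[543.8 175.8 112.5] [ 0.4 -0.4  0.1]
[544.  175.9 112.8] [ 0.8  1.2 -0.5]
pos [544.  175.9 112.8] yaw [-90.29   0.39  -6.6 ] w0.3 t34.8 F [ 0.8  1.2 -0.5]
total toolframe dp [ 2.2 52.7  2.1] rv [ 0.29  0.   -0.39] min rows 2
rows
  [ 1.1 26.4  1.1] [ 0.14  0.   -0.2 ]
  [ 1.  26.4  1. ] [ 0.14  0.   -0.2 ]
```

move_arm --deltas '[{"dp": [1,8,1.5],"rotation": [0.2,0,-0.3]},{"dp": [0,10,0],"rotation": [0,0,0]},{"dp": [0,10,0],"rotation": [0,0,0]},{"dp": [0,10,0],"rotation": [0,0,0]}]'

```text
t: 35.13
eef_pos: [0.5474, 0.1786, 0.075]
ee_rot: [-1.568, -0.004, -0.115]
force: [0.4, 0.3, 3.0]
width: 0.0005
```

```bash
python3 st.py;  python3 go.py 546 177.5 60 -6.6
```

```text
[546.3 178.1  72.8] [ 0.2  0.3 -0.7]
[546.3 178.   73.6] [ 1.2 -0.1 -0.1]
[546.6 178.1  74.5] [-0.   0.1  1.2]
pos [546.6 178.1  74.5] yaw [-89.93  -0.12  -6.58] w0.4 t35.3 F [-0.   0.1  1.2]
total toolframe dp [-0.5 14.5 -0.7] rv [-0.07  0.02  0.12] min rows 1
rows
  [-0.5 14.5 -0.7] [-0.07  0.02  0.12]
```

move_arm --deltas '[{"dp": [-0.5,6,-0.5],"rotation": [0,0,0.1]},{"dp": [0,6,0],"rotation": [0,0,0]},{"dp": [0,4,0],"rotation": [0,0,0]}]'

```text
t: 35.53
eef_pos: [0.5472, 0.1782, 0.0588]
ee_rot: [-1.568, -0.002, -0.114]
force: [-0.0, 0.5, 1.7]
width: 0.0002
```

move_arm --deltas '[{"dp": [0,2,0],"rotation": [0,0,0]},{"dp": [0,1,0],"rotation": [0,0,0]}]'

```text
t: 35.7
eef_pos: [0.5468, 0.1779, 0.0545]
ee_rot: [-1.569, -0.001, -0.115]
force: [-0.6, 0.0, 0.5]
width: 0.0004
```

move_arm --deltas '[{"dp": [0,2,0],"rotation": [0,0,0]},{"dp": [0,1,0],"rotation": [0,0,0]}]'

```text
t: 35.87
eef_pos: [0.548, 0.178, 0.0528]
ee_rot: [-1.569, -0.004, -0.114]
force: [-2.7, -2.2, 15.3]
width: 0.0006
```

```bash
python3 st.py
```

```text
[548.1 178.   52.9] [-1.3 -1.6  8.4]
[547.9 178.   52.9] [-0.9 -1.2  8.4]
[547.9 178.   52.9] [-1.9 -2.3  8.9]
```

move_arm --deltas '[{"dp": [-2,-6,0],"rotation": [0,0,0.2]},{"dp": [0,-25,0],"rotation": [0,0,0]},{"dp": [0,-30,0],"rotation": [0,0,0]},{"dp": [0,-30,0],"rotation": [0,0,0]},{"dp": [-10,-20,-10],"rotation": [0,0,0]}]'

```text
t: 36.43
eef_pos: [0.5278, 0.1671, 0.1603]
ee_rot: [-1.579, 0.018, -0.116]
force: [1.2, 0.1, 0.7]
width: 0.0004
```

move_arm --deltas '[{"dp": [-20,0,-30],"rotation": [0,0,0]},{"dp": [-20,0,-35],"rotation": [0,0,0]},{"dp": [-20,0,-35],"rotation": [0,0,0]},{"dp": [-10,0,-35],"rotation": [0,0,0]}]'

```text
t: 36.77
eef_pos: [0.4433, 0.0426, 0.1675]
ee_rot: [-1.573, 0.011, -0.111]
force: [0.6, -0.3, 1.0]
width: 0.0007
```

```bash
python3 look.py s28 scene 165 150 345 260;  python3 look.py t28 top 150 150 320 245
python3 - <<'E'
from m import *
for n in('top','scene'):
    f=grab(n);C=cloud(f)
    print(n,cells(f))
    for c in ports(f):print(c)
    g=f['pixels'].max(2)
    m=(np.hypot(C[...,0]-.6315,C[...,1]-.248)<.03)&(C[...,2]>.129)
    k,l,st,ce=cv2.connectedComponentsWithStats(m.astype(np.uint8))
    for i in range(1,k):
        if st[i,4]>5: P=C[l==i];print(st[i],np.percentile(P[:,2],[50,80,95]).round(4),P.mean(0).round(4))
    print('dock top z',np.median(C[(abs(C[...,0]-.58)<.03)&(abs(C[...,1]-.225)<.03)&(C[...,2]>.1)][:,2]))
E
```

```text
[440.4  38.4 167.5] [-4.7 -5.7 -1.5] 0.0005375651281207183
[442.7  40.5 167.8] [ 0.7  0.1 -0.2] 0.00019247614899217528
top []
(array([0.6540318 , 0.16902212]), ((654.0430908203125, 169.25027465820312), (61.81003189086914, 33.054229736328125), 83.35845947265625), np.int32(156))
(array([0.48517197, 0.12516538]), ((530.078369140625, 107.94902038574219), (98.82560729980469, 263.97674560546875), 70.97380065917969), np.int32(516))
(array([0.63225401, 0.24860673]), ((633.1796875, 249.1434783935547), (29.22635841369629, 36.553466796875), 1.5384539365768433), np.int32(55))
(array([0.60059334, 0.1748518 ]), ((600.5768432617188, 175.16769409179688), (62.192134857177734, 32.33577346801758), 83.44933319091797), np.int32(153))
(array([0.54704543, 0.18161168]), ((546.8435668945312, 181.3015899658203), (60.962581634521484, 32.217552185058594), 83.97179412841797), np.int32(152))
(array([0.49306066, 0.18707082]), ((492.91790771484375, 186.56878662109375), (63.93083953857422, 32.02460479736328), 83.53643035888672), np.int32(157))
[177 172  15  12 114] [0.1397 0.1469 0.1491] [0.6303 0.2453 0.1402]
dock 
[... 178 characters left out ...]
2(92))
(array([0.54559178, 0.18231697]), ((545.28759765625, 182.824951171875), (60.567474365234375, 32.01744842529297), 83.8251724243164), np.int32(107))
(array([0.59955751, 0.17733161]), ((599.245361328125, 178.97372436523438), (61.88711929321289, 32.69622039794922), 83.92967224121094), np.int32(117))
(array([0.62729385, 0.25029713]), ((625.818359375, 250.73928833007812), (37.57908630371094, 42.894840240478516), 70.2226333618164), np.int32(78))
(array([0.65314267, 0.17062888]), ((653.1864013671875, 172.08721923828125), (63.36790084838867, 32.895633697509766), 83.37556457519531), np.int32(128))
[316 195  13  11 109] [0.1379 0.1452 0.1472] [0.6412 0.2492 0.139 ]
dock top z 0.12377702692457104
```

View pics/s28.png

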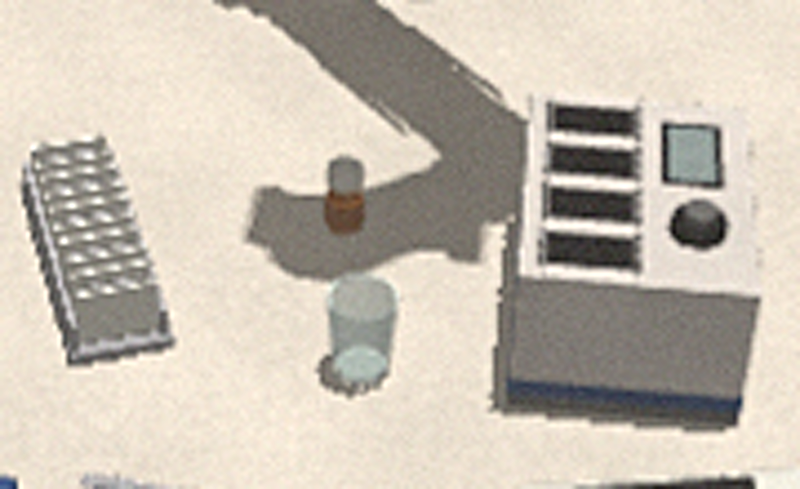

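View pics/t28.png

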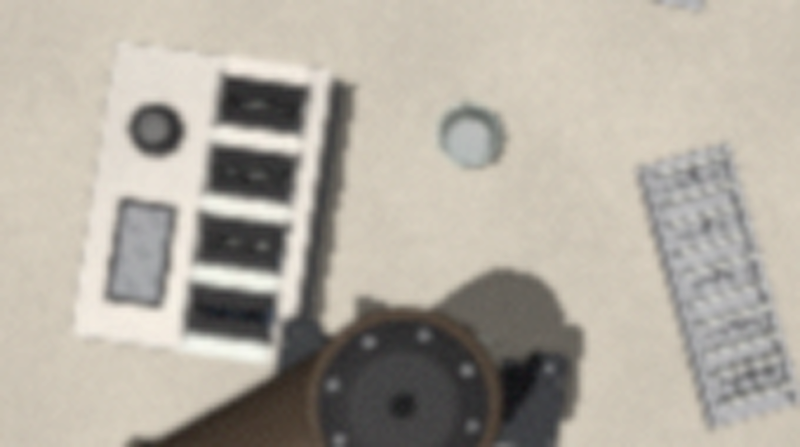

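```bash
python3 go.py 630.5 244 150 -6.6
```

```text
pos [445.4  43.  167.9] yaw [-90.11   0.56  -6.47] w0.6 t37.0 F [0.1 0.5 0.3]
total toolframe dp [161.4  15.9 220.6] rv [ 0.11  0.13 -0.56] min rows 7
rows
  [23.1  2.3 31.5] [ 0.02  0.02 -0.08]
  [23.   2.3 31.5] [ 0.02  0.02 -0.08]
  [23.   2.4 31.5] [ 0.02  0.02 -0.08]
  [23.   2.4 31.5] [ 0.02  0.02 -0.08]
  [23.   2.4 31.5] [ 0.02  0.02 -0.08]
  [23.   2.5 31.5] [ 0.02  0.02 -0.08]
  [23.   2.5 31.6] [ 0.02  0.02 -0.08]
```

move_arm --deltas '[{"dp": [18,0,24],"rotation": [0,0,-0.2]},{"dp": [23,0,31],"rotation": [0,0,-0.2]},{"dp": [23,0,31],"rotation": [0,0,-0.2]},{"dp": [23,0,31],"rotation": [0,0,0]},{"dp": [23,0,31],"rotation": [0,0,0]}]'

```text
t: 37.38
eef_pos: [0.5738, 0.1821, 0.1692]
ee_rot: [-1.57, -0.003, -0.116]
force: [-0.6, -0.8, 1.0]
width: 0.0006
```

move_arm --deltas '[{"dp": [20,0,27],"rotation": [0,0,0]},{"dp": [14,0,18],"rotation": [0,0,0]},{"dp": [5,0,6],"rotation": [0,0,0]}]'

```text
t: 37.63
eef_pos: [0.6243, 0.2384, 0.1654]
ee_rot: [-1.572, -0.001, -0.112]
force: [-0.9, 0.2, -0.0]
width: 0.0008
```

```bash
python3 st.py; python3 go.py 630.5 244 130 -6.6
```

```text
[624.3 238.5 164.7] [ 1.8 -0.1  0.5]
[623. 237. 165.] [-0.5  0.  -0.4]
[622.1 235.8 165.5] [-1.1 -0.5  0.2]
pos [622.1 235.8 165.5] yaw [-90.08   0.    -6.43] w0.3 t37.8 F [-1.1 -0.5  0.2]
total toolframe dp [ 7.4 35.5  9.1] rv [ 0.08  0.17 -0.  ] min rows 1
rows
  [ 7.4 35.5  9.1] [ 0.08  0.17 -0.  ]
```

move_arm --deltas '[{"dp": [7,8,9],"rotation": [0,0.2,0]},{"dp": [0,10,0],"rotation": [0,0,0]},{"dp": [0,10,0],"rotation": [0,0,0]}]'

```text
t: 38.03
eef_pos: [0.6304, 0.2444, 0.1387]
ee_rot: [-1.57, -0.003, -0.116]
force: [0.1, -0.4, 0.2]
width: 0.001
```

```bash
python3 st.py; python3 go.py 630.5 244 120 -6.6; python3 look.py s29 scene 265 140 365 215
```

```text
[629.1 243.9 135.9] [-0.5 -1.  -2.9]
[629.  243.5 136.8] [-0.2 -0.8 -1.3]
[629.6 243.7 138. ] [ 0.2 -0.1  0.5]
pos [629.6 243.7 138. ] yaw [-9.006e+01 -3.000e-02 -6.650e+00] w0.8 t38.2 F [ 0.2 -0.1  0.5]
total toolframe dp [ 0.9 18.   0.4] rv [ 0.06 -0.05  0.03] min rows 1
rows
  [ 0.9 18.   0.4] [ 0.06 -0.05  0.03]
[630.2 243.9 138.9] [ 0.8  0.  -0.2] 0.00039956109936502325
```

View pics/s29.png

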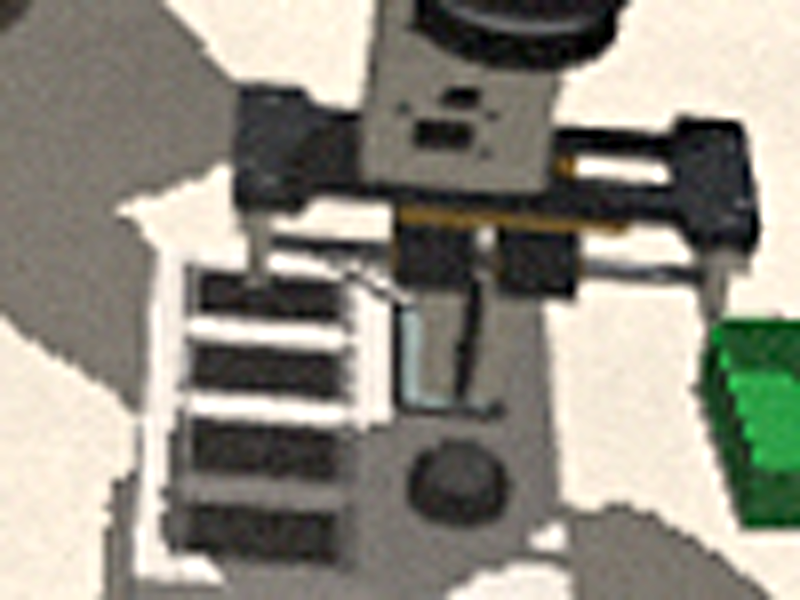

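move_arm --deltas '[{"dp": [0.5,7,0],"rotation": [0,0,0]},{"dp": [0,8,0],"rotation": [0,0,0]},{"dp": [0,8,0],"rotation": [0,0,0]}]'

```text
t: 38.48
eef_pos: [0.6323, 0.2441, 0.1183]
ee_rot: [-1.567, -0.007, -0.116]
force: [-0.1, -0.3, 0.3]
width: 0.0004
```

```bash
python3 st.py; python3 go.py 630.5 244 103 -6.6
```

```text
[631.3 243.7 116.1] [-1.1 -1.3 -2.9]
[631.1 243.5 116.5] [-0.3 -0.3 -1.3]
[631.5 243.7 117.3] [-0.3  0.3 -0.3]
pos [631.5 243.7 117.3] yaw [-89.91  -0.26  -6.65] w0.2 t38.6 F [-0.3  0.3 -0.3]
total toolframe dp [-1.1 14.3  0.2] rv [-0.09 -0.05  0.26] min rows 1
rows
  [-1.1 14.3  0.2] [-0.09 -0.05  0.26]
```

move_arm --deltas '[{"dp": [-1,4,0],"rotation": [0,0,0.2]},{"dp": [0,4,0],"rotation": [0,0,0]}]'

```text
t: 38.8
eef_pos: [0.6312, 0.2441, 0.11]
ee_rot: [-1.568, -0.002, -0.116]
force: [1.5, -0.2, -0.4]
width: 0.0004
```

move_arm --deltas '[{"dp": [0,3,0],"rotation": [0,0,0]},{"dp": [0,3,0],"rotation": [0,0,0]}]'

```text
t: 38.97
eef_pos: [0.6313, 0.2442, 0.1036]
ee_rot: [-1.568, -0.003, -0.116]
force: [-0.5, -1.0, 3.0]
width: 0.0005
```

```bash
python3 st.py
```

```text
[631.3 244.2 103.1] [ 0.4 -0.8  2.9]
[631.3 244.2 103.5] [-1.2 -0.4  2.9]
[631.3 244.2 103.8] [-1.4  0.2  3.6]
```

Partly pressed (≈3 N); continue until the force rises past 4 N and motion stops.

move_arm --deltas '[{"dp": [0,3,0],"rotation": [0,0,0]},{"dp": [0,3,0],"rotation": [0,0,0]}]'

```text
t: 39.28
eef_pos: [0.6318, 0.2442, 0.1013]
ee_rot: [-1.568, -0.005, -0.114]
force: [-13.6, -1.8, 30.7]
width: 0.0005
```

```bash
python3 st.py
```

```text
[631.7 244.2 101.6] [-10.2  -2.2  17.7]
[631.7 244.2 101.6] [-8.4 -2.  18. ]
[631.7 244.2 101.6] [-8.  -1.3 18.9]
```

move_arm --deltas '[{"dp": [0,3,0],"rotation": [0,0,0]},{"dp": [0,3,0],"rotation": [0,0,0]}]'

```text
t: 39.6
eef_pos: [0.6319, 0.2443, 0.1016]
ee_rot: [-1.566, -0.008, -0.113]
force: [-8.5, -1.5, 19.6]
width: 0.0004
```

```bash
python3 st.py; python3 look.py s30 scene 265 140 365 215
```

```text
[631.9 244.3 101.6] [-8.3 -0.3 18.9]
[631.8 244.3 101.6] [-8.9 -1.9 18.8]
[631.9 244.3 101.6] [-8.2 -0.9 19.4]
[631.8 244.3 101.6] [-8.3 -1.9 19.1] 0.0006033759341732941
```

View pics/s30.png

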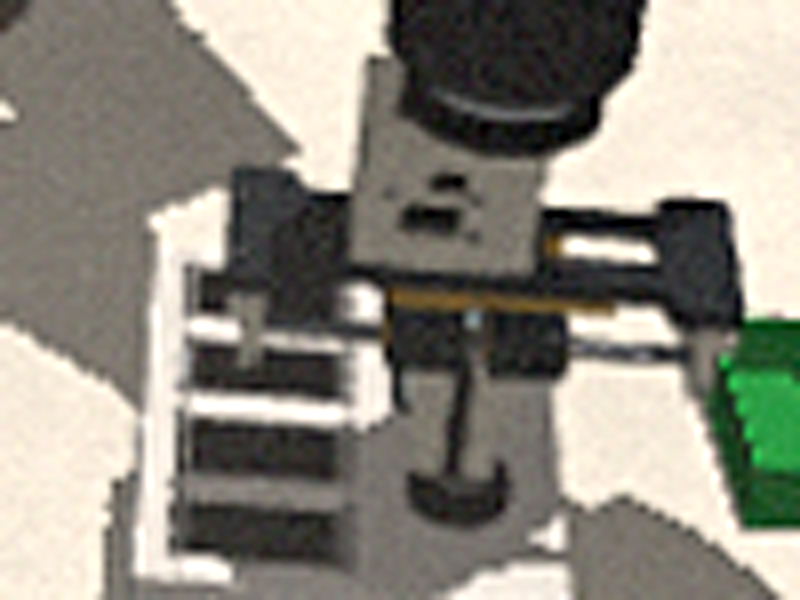

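move_arm --deltas '[{"dp": [0,-8,0],"rotation": [0,0,0]},{"dp": [0,-15,0],"rotation": [0,0,0]},{"dp": [0,-25,0],"rotation": [0,0,0]},{"dp": [0,-25,0],"rotation": [0,0,0]}]'

```text
t: 40.13
eef_pos: [0.6286, 0.243, 0.1725]
ee_rot: [-1.57, -0.002, -0.113]
force: [1.2, 0.3, 1.2]
width: 0.0002
```

move_arm --deltas '[{"dp": [-20,0,-25],"rotation": [0,0,0]},{"dp": [-23,0,-31],"rotation": [0,0,0]},{"dp": [-23,0,-31],"rotation": [0,0,0]},{"dp": [-23,0,-31],"rotation": [0,0,0]},{"dp": [-23,0,-31],"rotation": [0,0,0]}]'

```text
t: 40.55
eef_pos: [0.5038, 0.1096, 0.1747]
ee_rot: [-1.564, -0.012, -0.109]
force: [-0.5, -0.6, 0.5]
width: 0.0007
```

move_arm --deltas '[{"dp": [-20,0,-27],"rotation": [0,0,0]},{"dp": [-15,0,-20],"rotation": [0,0,0]},{"dp": [-5,0,-5],"rotation": [0,0,0]}]'

```text
t: 40.8
eef_pos: [0.4518, 0.0567, 0.1738]
ee_rot: [-1.563, -0.011, -0.111]
force: [-0.3, -0.4, 0.4]
width: 0.0004
```

```bash
python3 look.py s31 scene 165 150 345 260; python3 look.py t31 top 150 150 320 245
python3 - <<'E'
from m import *
for n in('top','scene'):
    f=grab(n);C=cloud(f)
    m=(np.hypot(C[...,0]-.6315,C[...,1]-.248)<.03)&(C[...,2]>.129)
    k,l,st,ce=cv2.connectedComponentsWithStats(m.astype(np.uint8))
    for i in range(1,k):
        if st[i,4]>5: P=C[l==i];print(n,st[i],np.percentile(P[:,2],[50,80,95]).round(4))
E
```

```text
[451.9  56.9 174. ] [-2.8 -1.1 -1.9] 0.00063543431021224
[453.6  58.1 174.3] [ 0.5  0.6 -0.3] 0.00043342307353717
top [178 170  14  15 123] [0.1396 0.147  0.1509]
scene [316 195  13  11 112] [0.1372 0.145  0.1476]
```

View pics/s31.png

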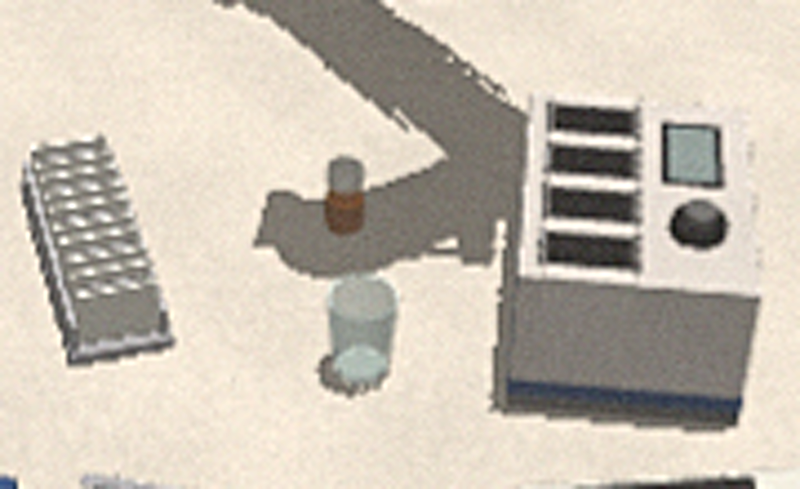

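View pics/t31.png

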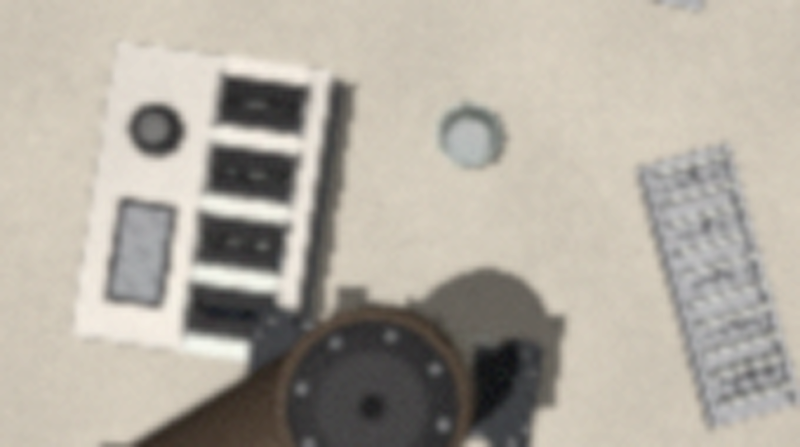

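```bash
python3 -c "
from station import arm
print(arm.job_done())"
```

```text
the job is handed in; nothing more can be done
None
```

The job is handed in. All three cells in the rack are in the dock, one each in ports 3, 2 and 1. The start button was then pressed to its stop and let go, at about 41 s of the 210 s allowed.

- **Cells home:** each cell dropped through its flaps on release. A press from above with shut fingers stopped at the height of a home cell each time, with the reported TCP z at 52.9–53.2 mm.
- **Flaps and rack:** the last pictures show all four ports shut and the rack empty.
- **Button:** it hit a firm stop under about 19 N after roughly the full 6 mm. Its top read about 147 mm afterwards, the same as before, so it sprang back.
- **Bystanders:** in the last views the beaker and vial looked unmoved. I did not measure the others again; nothing in the run came close to them.

**Things that did not agree:**
- **Tool position:** the real fingertips were about 38 mm above the reported TCP, with a sideways offset of about 4 mm. My first grasp closed above the cell because of this. I found the height by a light touch on the cell's top and corrected for both offsets after that.
- **Rack:** it moved about 16 mm between the first and second cell, most likely the announced knock. I measured it again before each later grasp.

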